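# Clip and nest the washed staining pots

### The arm

A 6-joint arm with a two-finger parallel gripper is mounted at the origin on the work surface. World frame = base frame: x ahead of the robot, y to its left, z up, the work surface at z = 0. Lengths are in m, angles in rad, forces in N, time in s.
With the tool pointing down it reaches from about 0.25 to 0.775 m from the base axis. Payload 4 kg.
Tool frame: the origin (TCP) lies midway between the tips of the shut fingers; the grasp point (between the pads) lies 19 mm behind it; z points along the fingers, y is the direction in which the jaws open and shut (so a half turn about z gives the same grasp; the last joint's range is limited). The gripper opens to 94 mm and grips with 3 to 60 N. Pads are 16 mm wide; open, the fingers measure 119 mm over their backs; the gripper's body (75 mm by 177 mm) begins 78 mm behind the grasp point.
Start: joints at [1.02, 0.087, 1.371, -0, 1.684, -0.103], TCP at [0.238, 0.496, 0.206] pointing down, gripper open.
Joint ranges: [-3.1, 3.1], [-0.76, 2.03], [0.27, 2.55], [-1.08, 4.22], [0.17, 2.65], [-2.57, 2.57]. Speed limits (rad/s): [2.79, 2.79, 3.14, 3.14, 3.14, 3.14].

### API

Orientations are given as [roll, pitch, yaw] about the fixed x, y, z axes, in that order (R = Rz(yaw) Ry(pitch) Rx(roll)).
In Python, from bench import robot gives the robot as it stands.
- The arm moves only by the tool apply_moves, never from a script. Its argument "rows" is a list of rows, each an object with "delta_pos": the shift along the tool's x, y, z in mm, a list of three; "turn": the turn about the tool's z in degrees. In form: [{"delta_pos": [dx, dy, dz], "turn": turn}, ...]. A call has 1 to 20 rows; each row is the pose to reach, as a shift and turn from the pose commanded when the call began, along the tool's axes at that moment; what a row does not reach only later rows make up. A row lasts 1/8 s, in which the tool goes at most 62.5 mm and 10.7 degrees, less where a joint would pass 70% of its speed; a pose out of reach is approached as far as the arm can. A call with a gripper value outside its range is refused whole. "hand" is the finger opening in mm, from 0 to 94, set as the call begins (left out, the last holds). The fingers move at their own pace and stop on an object; the grip force is fixed at half the most. Time passes only in rows, so rows that repeat a pose let the fingers close. It gives the time, the measured TCP pose, the force and the opening at its end, in the units of the state.
- robot.get_obs(): the state, without advancing time (a new reading comes with each control period).
- robot.snapshot(name): name is "scene" or "top" or "wrist"; returns the picture (400x640x3 uint8, red, green, blue); there is no depth.
- robot.camera_model(name): a dict with "fx", "fy", "cx", "cy" (pixels), "R" (3x3) and "t" (3): a world point X has camera coordinates R X + t; the wrist camera has in their place "mount" (4x4, takes a point from camera to tool coordinates, whose origin is the TCP and whose axes are the flange's). Camera axes: x right, y down, z forward; pixel columns grow to the right and rows downward; lengths in m; the calibration is good to about 2 mm. A picture is of the moment at which its call begins: read the wrist's pose just before it. camera_model takes no time and is no camera call.
- robot.close_job(): hands the job in, once; it reports no verdict.
The state is a dict: "time": time; "joint_positions": joint angles; "qvel": joint speeds; "joint_torque": joint torques, N m; "tool_pos": TCP position; "ee_rot": TCP orientation; "wrist_force": force on the tool from outside, world axes, zero at the start; "wrist_torque": the same for the moment, N m; "width": finger opening in m.
Only numpy, scipy, OpenCV 4.12 (cv2) and the standard library are available. Lean on these libraries where they do the work, as an engineer would, in place of code of your own. Each camera call takes 0.05 s, during which the arm holds its last target.

### The job

Put the washed staining pots away by colour: push the spring jaw of each clip back with a pot of the clip's own colour, stand the pot on the plate between the jaw and the lip and let go, so that the jaw closes on its foot and keeps it there. Nest all the other pots of that colour upright and fully down in it, one inside the other, and leave the tip box and the reagent bottle where they are.

Things in the scene. Friction and masses are not known exactly. Their poses are not given: they have to be found in the camera images.
- clip_purple: fixed spring clip for purple pots: aluminium plate 140 x 70 x 6 mm, steel V lip, purple sliding jaw, spring block with purple strip. Origin on the bench under the seat centre; z up; x points from lip through seat to jaw. Plate x -45 to 95, y -35 to 35 mm. Lip on the -x side, out to x -37 mm, top at z 14 mm. Spring block x 73 to 93 mm, up to z 35 mm
- clip_purple_seat (a point): centre of the purple clip's seat, on the plate's top, 6 mm above the clip's origin; axes as the clip. The underside centre of a clipped pot comes to lie here: its 42 mm foot stands on the plate, touching the V lip (8 mm higher than the plate) on one side and the jaw on the other
- jaw_purple (a joint): spring jaw of the purple clip, m: 0 = shut, empty (its face at x 7 mm of the clip, 28 mm from the lip); 0.014 = closed on a seated pot's foot; 0.028 = fully open. It slides to the clip's +x to open; the spring (3.6 N at 0, 5.3 at 0.014, 7 at 0.028) drives it, and a pot let go before it, back to the lip. Jaw 14 mm thick, 56 wide, from z 8 to 32 mm
- clip_green: fixed spring clip for green pots: aluminium plate 140 x 70 x 6 mm, steel V lip, green sliding jaw, spring block with green strip. Origin on the bench under the seat centre; z up; x points from lip through seat to jaw. Plate x -45 to 95, y -35 to 35 mm. Lip on the -x side, out to x -37 mm, top at z 14 mm. Spring block x 73 to 93 mm, up to z 35 mm
- clip_green_seat (a point): centre of the green clip's seat, on the plate's top, 6 mm above the clip's origin; axes as the clip. The underside centre of a clipped pot comes to lie here: its 42 mm foot stands on the plate, touching the V lip (8 mm higher than the plate) on one side and the jaw on the other
- jaw_green (a joint): spring jaw of the green clip, m: 0 = shut, empty (its face at x 7 mm of the clip, 28 mm from the lip); 0.014 = closed on a seated pot's foot; 0.028 = fully open. It slides to the clip's +x to open; the spring (3.6 N at 0, 5.3 at 0.014, 7 at 0.028) drives it, and a pot let go before it, back to the lip. Jaw 14 mm thick, 56 wide, from z 8 to 32 mm
- clip_orange: fixed spring clip for orange pots: aluminium plate 140 x 70 x 6 mm, steel V lip, orange sliding jaw, spring block with orange strip. Origin on the bench under the seat centre; z up; x points from lip through seat to jaw. Plate x -45 to 95, y -35 to 35 mm. Lip on the -x side, out to x -37 mm, top at z 14 mm. Spring block x 73 to 93 mm, up to z 35 mm
- clip_orange_seat (a point): centre of the orange clip's seat, on the plate's top, 6 mm above the clip's origin; axes as the clip. The underside centre of a clipped pot comes to lie here: its 42 mm foot stands on the plate, touching the V lip (8 mm higher than the plate) on one side and the jaw on the other
- jaw_orange (a joint): spring jaw of the orange clip, m: 0 = shut, empty (its face at x 7 mm of the clip, 28 mm from the lip); 0.014 = closed on a seated pot's foot; 0.028 = fully open. It slides to the clip's +x to open; the spring (3.6 N at 0, 5.3 at 0.014, 7 at 0.028) drives it, and a pot let go before it, back to the lip. Jaw 14 mm thick, 56 wide, from z 8 to 32 mm
- purple_1: purple round open pot, 94 mm tall, about 110 g; all pots have one shape. Origin: centre of the underside; z up its axis. Foot 42 mm across up to 30 mm, shoulder 51 mm across at 37 to 46 mm, above it a hollow collar 60 mm across (55 inside) to the rim. Floor of the hollow 50 mm above the underside: a nested pot stands 50 mm higher, 2 mm play all round. May be absent
- purple_2: purple round open pot, 94 mm tall, about 110 g; all pots have one shape. Origin: centre of the underside; z up its axis. Foot 42 mm across up to 30 mm, shoulder 51 mm across at 37 to 46 mm, above it a hollow collar 60 mm across (55 inside) to the rim. Floor of the hollow 50 mm above the underside: a nested pot stands 50 mm higher, 2 mm play all round. May be absent
- purple_3: purple round open pot, 94 mm tall, about 110 g; all pots have one shape. Origin: centre of the underside; z up its axis. Foot 42 mm across up to 30 mm, shoulder 51 mm across at 37 to 46 mm, above it a hollow collar 60 mm across (55 inside) to the rim. Floor of the hollow 50 mm above the underside: a nested pot stands 50 mm higher, 2 mm play all round. May be absent
- green_1: green round open pot, 94 mm tall, about 110 g; all pots have one shape. Origin: centre of the underside; z up its axis. Foot 42 mm across up to 30 mm, shoulder 51 mm across at 37 to 46 mm, above it a hollow collar 60 mm across (55 inside) to the rim. Floor of the hollow 50 mm above the underside: a nested pot stands 50 mm higher, 2 mm play all round. May be absent
- green_2: green round open pot, 94 mm tall, about 110 g; all pots have one shape. Origin: centre of the underside; z up its axis. Foot 42 mm across up to 30 mm, shoulder 51 mm across at 37 to 46 mm, above it a hollow collar 60 mm across (55 inside) to the rim. Floor of the hollow 50 mm above the underside: a nested pot stands 50 mm higher, 2 mm play all round. May be absent
- green_3: green round open pot, 94 mm tall, about 110 g; all pots have one shape. Origin: centre of the underside; z up its axis. Foot 42 mm across up to 30 mm, shoulder 51 mm across at 37 to 46 mm, above it a hollow collar 60 mm across (55 inside) to the rim. Floor of the hollow 50 mm above the underside: a nested pot stands 50 mm higher, 2 mm play all round. May be absent
- orange_1: orange round open pot, 94 mm tall, about 110 g; all pots have one shape. Origin: centre of the underside; z up its axis. Foot 42 mm across up to 30 mm, shoulder 51 mm across at 37 to 46 mm, above it a hollow collar 60 mm across (55 inside) to the rim. Floor of the hollow 50 mm above the underside: a nested pot stands 50 mm higher, 2 mm play all round. May be absent
- orange_2: orange round open pot, 94 mm tall, about 110 g; all pots have one shape. Origin: centre of the underside; z up its axis. Foot 42 mm across up to 30 mm, shoulder 51 mm across at 37 to 46 mm, above it a hollow collar 60 mm across (55 inside) to the rim. Floor of the hollow 50 mm above the underside: a nested pot stands 50 mm higher, 2 mm play all round. May be absent
- tip_box: bystander: purple box of clear pipette tips, 85 x 120 mm, 64 mm tall with the tips; origin at the centre of its underside
- reagent: bystander: closed reagent bottle with green cap, 64 mm in diameter, 130 mm tall; origin at the centre of its underside
Mind the look-alikes: they are no part of the job. Leave any pink or yellow look-alike of the orange_2 alone.

How it is judged:
At the end, for the whole second after the job is handed in: Every clip's jaw has closed on a pot's foot (jaw at 11 to 17 mm); every pot is in its colour's clip, upright within 0.1 rad, at rest, axis within 8 mm of the seat's, on the plate or fully nested (underside within 4 mm of 6, 56 or, purple and green, 106 mm over the bench) (value of joint jaw_purple between 0.011 and 0.017 m and value of joint jaw_green between 0.011 and 0.017 m and value of joint jaw_orange between 0.011 and 0.017 m and horizontal distance between each of purple_1, purple_2, purple_3 and clip_purple below 0.008 m and (z of purple_1 in the frame of clip_purple between 0.002 and 0.01 m or z of purple_1 in the frame of clip_purple between 0.052 and 0.06 m or z of purple_1 in the frame of clip_purple between 0.102 and 0.11 m) and angle between each of purple_1, purple_2, purple_3, green_1, green_2, green_3, orange_1, orange_2's own z axis and vertical below 0.1 rad and linear speed of each of purple_1, purple_2, purple_3, green_1, green_2, green_3, orange_1, orange_2 below 0.02 m/s and (z of purple_2 in the frame of clip_purple between 0.002 and 0.01 m or z of purple_2 in the frame of clip_purple between 0.052 and 0.06 m or z of purple_2 in the frame of clip_purple between 0.102 and 0.11 m) and (z of purple_3 in the frame of clip_purple between 0.002 and 0.01 m or z of purple_3 in the frame of clip_purple between 0.052 and 0.06 m or z of purple_3 in the frame of clip_purple between 0.102 and 0.11 m) and horizontal distance between each of green_1, green_2, green_3 and clip_green below 0.008 m and (z of green_1 in the frame of clip_green between 0.002 and 0.01 m or z of green_1 in the frame of clip_green between 0.052 and 0.06 m or z of green_1 in the frame of clip_green between 0.102 and 0.11 m) and (z of green_2 in the frame of clip_green between 0.002 and 0.01 m or z of green_2 in the frame of clip_green between 0.052 and 0.06 m or z of green_2 in the frame of clip_green between 0.102 and 0.11 m) and (z of green_3 in the frame of clip_green between 0.002 and 0.01 m or z of green_3 in the frame of clip_green between 0.052 and 0.06 m or z of green_3 in the frame of clip_green between 0.102 and 0.11 m) and horizontal distance between each of orange_1, orange_2 and clip_orange below 0.008 m and (z of orange_1 in the frame of clip_orange between 0.002 and 0.01 m or z of orange_1 in the frame of clip_orange between 0.052 and 0.06 m) and (z of orange_2 in the frame of clip_orange between 0.002 and 0.01 m or z of orange_2 in the frame of clip_orange between 0.052 and 0.06 m)); the robot touches nothing.
It fails at once if the tip box is pushed more than 30 mm or tipped (distance of tip_box from where it was at the start of the episode above 0.03 m or angle between tip_box's own z axis and vertical above 0.5 rad).
It fails at once if the reagent bottle is pushed more than 30 mm or tipped (distance of reagent from where it was at the start of the episode above 0.03 m or angle between reagent's own z axis and vertical above 0.5 rad).
Of purple_2, purple_3, green_2, green_3, orange_2 only 3 to 5 are there at a start; the rules pass over those that are not, and their reading is None.
At some moment in a run one of purple_1, purple_2, purple_3, green_1, green_2, green_3, orange_1, orange_2 may be knocked a few centimetres aside while the robot is not near it.
It also fails if it takes over 210 s, if anything falls off the work surface, if the arm or the gripper's body presses on something with over 40 N, if the wrist force passes 120 N, or if a joint passes its speed limit or range.

## Working session

There is one attempt and no reset: what is moved stays moved. The work goes in short steps, Python scripts to look and compute and a tool call to move; the robot and the scene stay as the last step left them, time stands still between calls to the robot, and variables do not carry over. Pictures are saved under pics/ and viewed, and the job is handed in when it is done.

Besides the shell and the picture viewer there is one more tool, called as name(argument=value, ...), one argument or row to a line, values as JSON. apply_moves: Moves the arm, as the interface text tells. Its arguments: {"type":"object","properties":{"rows":{"type":"array","items":{"type":"object","properties":{"delta_pos":{"type":"array","items":{"type":"number"}},"turn":{"type":"number"}}}},"hand":{"type":"number"}},"required":["rows"]}

```bash
ls; mkdir -p pics
python3 - <<'E'
from bench import robot
import cv2
o=robot.get_obs(); print(o)
for n in ("scene","top","wrist"):
    im=robot.snapshot(n); cv2.imwrite(f"pics/{n}0.png",im[:,:,::-1]); print(n,robot.camera_model(n))
E
```

```text
pics
{'time': 0.0, 'joint_positions': array([ 1.01990825e+00,  8.79334997e-02,  1.37225046e+00, -1.02436635e-05,
        1.68360361e+00, -1.03081596e-01]), 'qvel': array([-0.00046777,  0.00175476, -0.00035124, -0.00067776, -0.00058851,
        0.00263645]), 'joint_torque': array([-1.18034877e-03, -3.40194798e+01, -3.02421641e+01,  7.18046352e-02,
        3.30724823e-02, -1.85340932e-04]), 'tool_pos': array([0.2378508 , 0.49529563, 0.20431787]), 'ee_rot': array([-3.13940834e+00, -2.15727535e-04,  2.69378480e+00]), 'wrist_force': array([ 0.27072432, -0.83406865,  0.77550826]), 'wrist_torque': array([ 0.01632237, -0.00059812,  0.05625461]), 'width': 0.09389666043838654}
scene {'fx': 435.5440426509797, 'fy': 435.5440426509797, 'cx': 319.3865131758132, 'cy': 209.84053944548774, 'R': array([[ 0.71130752,  0.7028731 , -0.00331943],
       [ 0.42782078, -0.43669197, -0.79137191],
       [-0.5576836 ,  0.56148867, -0.611326  ]]), 't': array([-0.31585284, -0.17303345,  1.42230725])}
top {'fx': 474.10630285336856, 'fy': 474.10630285336856, 'cx': 332.74108912999674, 'cy': 198.39704803689972, 'R': array([[-0.01442327, -0.9998688 , -0.00737171],
       [-0.99774745,  0.01487494, -0.06541221],
       [ 0.06551328,  0.00641165, -0.9978311 ]]), 't': array([0.00561664, 0.45447175, 1.23477879])}
wrist {'fx': 305.2679736752617, 'fy': 305.2679736752617, 'cx': 319.8922637269322, 'cy': 198.47750905609772, 'mount': array([[-2.60479583e-04, -9.66840429e-01, -2.55381121e-01,
         7.38536760e-02],
       [ 9.99999939e-01, -1.92240495e-04, -2.92166016e-04,
        -5.25366950e-04],
       [ 2.33383323e-04, -2.55381182e-01,  9.66840420e-01,
        -1.79687514e-01],
       [ 0.00000000e+00,  0.00000000e+00,  0.00000000e+00,
         1.00000000e+00]])}
```

View pics/top0.png

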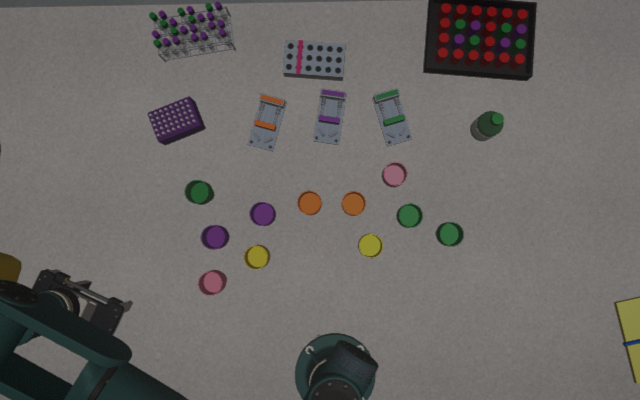

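View pics/scene0.png

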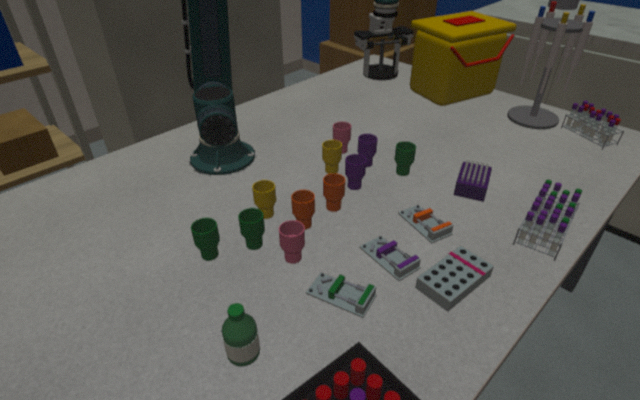

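View pics/wrist0.png

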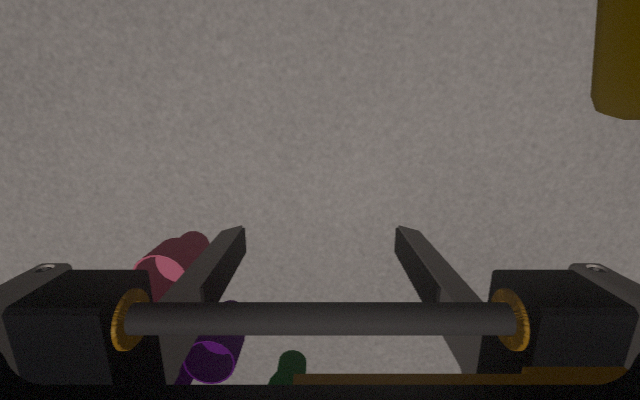

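The pots all stand upright, rim up. In the top view:
- **Green:** (199,192), (409,215), (449,234)
- **Purple:** (263,214), (215,237)
- **Orange:** (310,203), (353,204)
- **Clips:** orange (267,121), purple (330,117), green (392,117)

These could be taken for the wanted pots and I will leave them:
- **Pink pots:** (394,174), (212,281)
- **Yellow pots:** (257,256), (370,245)
- **Green-capped bottle:** (490,123)
- **Purple tip box:** (176,119)

Next I'll check close crops and fit positions.

```bash
cat > h.py <<'E'
import numpy as np, cv2
from scipy.optimize import minimize
from bench import robot
PROF=[(0,21),(30,21),(37,25.5),(46,25.5),(46.1,30),(94,30)]
HUE={'orange':(5,16),'green':(45,85),'purple':(125,150)}
def proj(cm,X):
    X=np.atleast_2d(X); c=X@np.array(cm['R']).T+np.array(cm['t'])
    return np.c_[cm['fx']*c[:,0]/c[:,2]+cm['cx'], cm['fy']*c[:,1]/c[:,2]+cm['cy']]
def back(cm,uv,z):
    R=np.array(cm['R']);t=np.array(cm['t'])
    d=R.T@np.array([(uv[0]-cm['cx'])/cm['fx'],(uv[1]-cm['cy'])/cm['fy'],1]); o=-R.T@t
    return o+d*(z-o[2])/d[2]
def mask(im,col):
    h=cv2.cvtColor(im,cv2.COLOR_RGB2HSV); lo,hi=HUE[col]
    return cv2.inRange(h,(lo,90,25),(hi,255,255))
S=4
def sil(cm,x,y,z0,box):
    u0,v0,u1,v1=box; m=np.zeros(((v1-v0)*S,(u1-u0)*S),np.uint8)
    a=np.linspace(0,2*np.pi,48); rings=[]
    for z,r in PROF:
        p=proj(cm,np.c_[x+r/1e3*np.cos(a),y+r/1e3*np.sin(a),np.full(48,z0+z/1e3)])
        rings.append(((p-[u0,v0]+.5)*S-.5))
    for A,B in zip(rings,rings[1:]):
        cv2.fillConvexPoly(m,cv2.convexHull(np.r_[A,B].astype(np.float32)).round().astype(np.int32),255)
    return cv2.resize(m,(u1-u0,v1-v0),interpolation=cv2.INTER_AREA).astype(float)/255
def fit(cm,im,col,x,y,z0=0.):
    p=proj(cm,[[x,y,z0+.05]])[0].round().astype(int); w=32
    box=(max(p[0]-w,0),max(p[1]-w,0),min(p[0]+w,640),min(p[1]+w,400))
    m=mask(im,col)[box[1]:box[3],box[0]:box[2]]>0
    f=lambda q: np.abs(sil(cm,q[0],q[1],z0,box)-m).sum()/m.sum()
    r=minimize(f,[x,y],method='Nelder-Mead',options=dict(initial_simplex=[[x,y],[x+.01,y],[x,y+.01]],xatol=2e-4,fatol=1e-4))
    return r.x,r.fun
def blobs(cm,im,col,z=.07,lo=200):
    n,l,st,c=cv2.connectedComponentsWithStats(mask(im,col)); 
    return [(c[i],st[i,4],back(cm,c[i],z)) for i in range(1,n) if st[i,4]>lo]
def survey():
    im=robot.snapshot('top'); cm=robot.camera_model('top'); out=[]
    for col in HUE:
        for c,a,X in blobs(cm,im,col):
            q,e=fit(cm,im,col,X[0],X[1]); print(col,c.round(),a,'xy mm',(q*1e3).round(1),'err',round(e,2))
    return im
def Rt(o):
    r,p,y=o['ee_rot']; from scipy.spatial.transform import Rotation as Ro
    return Ro.from_euler('xyz',[r,p,y]).as_matrix()
def go(x,y,z,yaw=None):
    "mm target -> delta in tool axes from measured pose"
    o=robot.get_obs(); d=np.array([x,y,z])-1e3*o['tool_pos']
    dd=Rt(o).T@d
    t=None
    if yaw is not None:
        t=np.degrees((-(yaw-o['ee_rot'][2])+np.pi)%(2*np.pi)-np.pi)
    print('delta',dd.round(1),'turn',t,'time',round(o['time'],2))
E
python3 - <<'E'
from h import *
im=survey()
cv2.imwrite('pics/clips.png',cv2.resize(im[80:160,235:425],None,fx=4,fy=4,interpolation=cv2.INTER_CUBIC)[:,:,::-1])
cv2.imwrite('pics/pots.png',cv2.resize(im[165:265,180:470],None,fx=2.7,fy=2.7,interpolation=cv2.INTER_CUBIC)[:,:,::-1])
im=robot.snapshot('scene'); cm=robot.camera_model('scene')
for col in HUE:
    for c,a,X in blobs(cm,im,col,z=.06,lo=250):
        q,e=fit(cm,im,col,X[0],X[1]); print('scene',col,c.round(),a,(q*1e3).round(1),round(e,2))
E
```

```text
orange [309. 202.] 473 xy mm [441.7  58.4] err 0.05
orange [353. 203.] 472 xy mm [437.9 -52.7] err 0.05
green [199. 192.] 355 xy mm [472.1 336.7] err 0.66
green [409. 215.] 389 xy mm [ 405.  -192.7] err 0.33
green [449. 234.] 364 xy mm [ 358.1 -290.5] err 0.6
purple [176. 120.] 868 xy mm [658.2 396.1] err 0.92
purple [262. 214.] 451 xy mm [414.6 175.6] err 0.17
purple [214. 237.] 461 xy mm [359.2 297.2] err 0.25
scene orange [346.  21.] 649 [-655.5 1326.9] 0.97
scene orange [414.  12.] 284 [-559.2 1798.8] 1.03
scene orange [334.  58.] 334 [-323.8  821. ] 0.97
scene orange [ 26. 151.] 637 [-378.9 -431.9] 1.21
scene orange [333. 190.] 674 [441.4  57.5] 0.44
scene orange [303. 206.] 686 [437.4 -52.9] 0.46
scene green [404. 157.] 458 [468.2 338.7] 0.33
scene green [252. 227.] 735 [ 402.7 -191.7] 0.24
scene green [206. 237.] 799 [ 356.9 -290.8] 0.23
scene green [237. 325.] 841 [ 622.  -395.9] 0.72
scene purple [360. 160.] 906 [412.6 182.4] 0.5
scene purple [472. 183.] 520 [694.9 357.6] 1.08
```

View pics/clips.png

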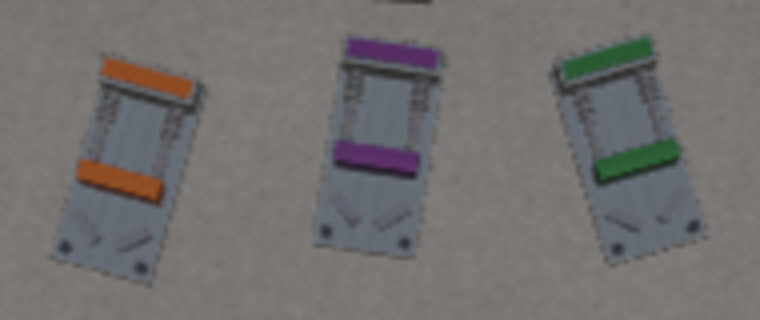

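View pics/pots.png

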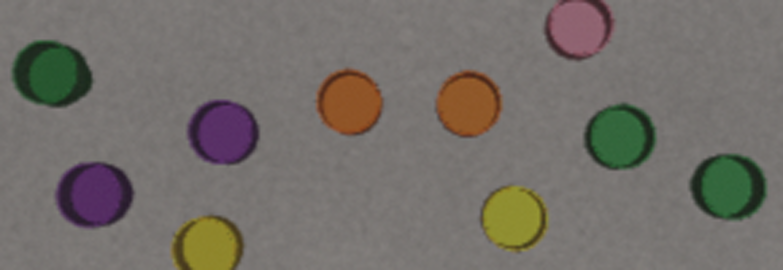

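```bash
cat >> h.py <<'E'
def mask(im,col):
    h=cv2.cvtColor(im,cv2.COLOR_RGB2HSV); lo,hi=HUE[col]
    m=cv2.inRange(h,(lo,70,12),(hi,255,255)); return m
def boxpts(x0,x1,y0,y1,z0,z1): return np.array([[x,y,z] for x in(x0,x1) for y in(y0,y1) for z in(z0,z1)])/1e3
PARTS=[boxpts(-45,95,-35,35,0,6),boxpts(73,93,-35,35,6,35),boxpts(7,21,-28,28,8,32)]
def clipsil(cm,q,box,parts=PARTS):
    u0,v0,u1,v1=box; m=np.zeros(((v1-v0)*S,(u1-u0)*S),np.uint8); c,s=np.cos(q[2]),np.sin(q[2])
    for P in parts:
        W=np.c_[q[0]+c*P[:,0]-s*P[:,1],q[1]+s*P[:,0]+c*P[:,1],P[:,2]]
        p=((proj(cm,W)-[u0,v0]+.5)*S-.5).astype(np.float32)
        cv2.fillConvexPoly(m,cv2.convexHull(p).round().astype(np.int32),255)
    return cv2.resize(m,(u1-u0,v1-v0),interpolation=cv2.INTER_AREA).astype(float)/255
E
python3 - <<'E'
from h import *
im=survey(); cm=robot.camera_model('top')
C={'orange':((267,121),(243,90,291,156)),'purple':((330,117),(308,86,352,150)),'green':((392,117),(368,86,416,150))}
k=im[80:160,235:425].astype(int); print('bench',im[150:156,300:306].reshape(-1,3).mean(0),'plate',im[125:128,265:268].reshape(-1,3).mean(0))
vis=im.copy()
for col,(c,box) in C.items():
    sub=im[box[1]:box[3],box[0]:box[2]].astype(int)
    m=((sub[...,2]-sub[...,0]>8)|(mask(im,col)[box[1]:box[3],box[0]:box[2]]>0)).astype(np.uint8)
    n,l,st,_=cv2.connectedComponentsWithStats(m); m=l==1+np.argmax(st[1:,4])
    m=cv2.morphologyEx(m.astype(np.uint8),cv2.MORPH_CLOSE,np.ones((3,3)))>0
    X=back(cm,c,.006); best=None
    for th0 in (-.3,0,.3):
        f=lambda q:np.abs(clipsil(cm,q,box)-m).sum()/m.sum()
        r=minimize(f,[X[0]-.02,X[1],th0],method='Nelder-Mead',options=dict(initial_simplex=[[X[0]-.02,X[1],th0],[X[0],X[1],th0],[X[0]-.02,X[1]+.01,th0],[X[0]-.02,X[1],th0+.15]],xatol=1e-4,fatol=1e-4))
        if best is None or r.fun<best.fun: best=r
    q=best.x; print(col,(q[:2]*1e3).round(1),q[2].round(3),'err',round(best.fun,3))
    # jaw only
    P=[boxpts(7,21,-28,28,8,32)]
    s,cc=np.sin(q[2]),np.cos(q[2])
    for P in PARTS+[boxpts(-37,-21,-20,20,14,14)]:
        W=np.c_[q[0]+cc*P[:,0]-s*P[:,1],q[1]+s*P[:,0]+cc*P[:,1],P[:,2]]
        for p in proj(cm,W): cv2.circle(vis,tuple(p.round().astype(int)),0,(255,255,0),-1)
cv2.imwrite('pics/clipfit.png',cv2.resize(vis[80:160,235:425],None,fx=4,fy=4,interpolation=cv2.INTER_NEAREST)[:,:,::-1])
E
```

```text
orange [309. 202.] 483 xy mm [441.3  58. ] err 0.04
orange [353. 203.] 481 xy mm [438.  -52.5] err 0.05
green [491. 122.] 398 xy mm [ 634.8 -400.8] err 0.64
green [198. 192.] 509 xy mm [472.  337.1] err 0.17
green [410. 215.] 447 xy mm [ 405.6 -192.7] err 0.21
green [450. 234.] 447 xy mm [ 358.6 -291.7] err 0.4
purple [176. 120.] 1104 xy mm [664.5 371.4] err 0.78
purple [262. 214.] 471 xy mm [414.8 176.3] err 0.12
purple [214. 237.] 517 xy mm [359.2 296. ] err 0.12
bench [121.41666667 117.77777778 115.63888889] plate [135.33333333  73.22222222  34.22222222]
orange [611.6 187.4] -0.265 err 0.387
purple [621.   13.7] -0.156 err 0.309
green [ 620.  -176.2] 0.267 err 0.358
```

View pics/clipfit.png

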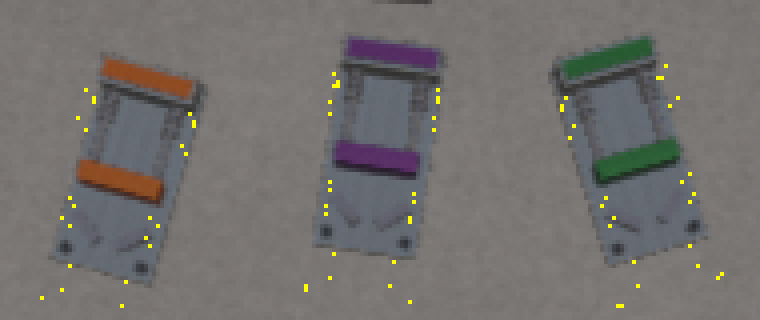

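Run:
```python
from h import *
from scipy.optimize import least_squares
im=robot.snapshot('top'); cm=robot.camera_model('top')
# crop pixels: lip-end plate corners (left=+y,right=-y), 
K={'orange':[(50,258),(152,285)],'purple':[(314,247),(413,258)],'green':[(611,266),(707,236)]}
J={'orange':(265,125,187),'purple':(329,119,14),'green':(394,120,-176)}
B={'orange':((243,112,291,140)),'purple':((308,106,352,132)),'green':((375,106,416,132))}
vis=im.copy()
LIP=np.array([[-45,35,6],[-45,-35,6]])/1e3
def tf(q,P):
    s,c=np.sin(q[2]),np.cos(q[2]); return np.c_[q[0]+c*P[:,0]-s*P[:,1],q[1]+s*P[:,0]+c*P[:,1],P[:,2]]
for col in K:
    box=B[col]; m=mask(im,col)[box[1]:box[3],box[0]:box[2]]>0
    uv=np.array([(235+(a+.5)/4-.5,80+(b+.5)/4-.5) for a,b in K[col]])
    q0=np.array([.625,{'orange':.19,'purple':.014,'green':-.176}[col],{'orange':-.27,'purple':-.1,'green':.27}[col]])
    f=lambda q:np.abs(clipsil(cm,q,box,[PARTS[2]])-m).sum()/m.sum()+0.004*((proj(cm,tf(q,LIP))-uv)**2).sum()
    r=minimize(f,q0,method='Nelder-Mead',options=dict(initial_simplex=[q0,q0+[.01,0,0],q0+[0,.01,0],q0+[0,0,.1]],xatol=1e-5,fatol=1e-5))
    q=r.x; print(col,(q[:2]*1e3).round(1),q[2].round(3),'f',round(r.fun,3),'npx',m.sum(),'lip res px',(proj(cm,tf(q,LIP))-uv).round(1).tolist())
    big=cv2.resize(vis,None,fx=4,fy=4,interpolation=cv2.INTER_NEAREST) if col=='orange' else big
    for P in PARTS:
        for p in proj(cm,tf(q,P)): cv2.circle(big,tuple(((p+.5)*4-.5).round().astype(int)),1,(255,255,0),-1)
cv2.imwrite('pics/clipfit2.png',big[320:640,940:1700,::-1])
```

```text
orange [638.7 179.9] -0.284 f 0.184 npx 133 lip res px [[0.0, -0.4], [-0.4, -0.3]]
purple [650.3   9. ] -0.172 f 0.295 npx 125 lip res px [[-0.7, -1.2], [0.3, 0.1]]
green [ 647.  -169.4] 0.268 f 0.315 npx 121 lip res px [[-0.5, -0.5], [0.6, -0.3]]
```

View pics/clipfit2.png

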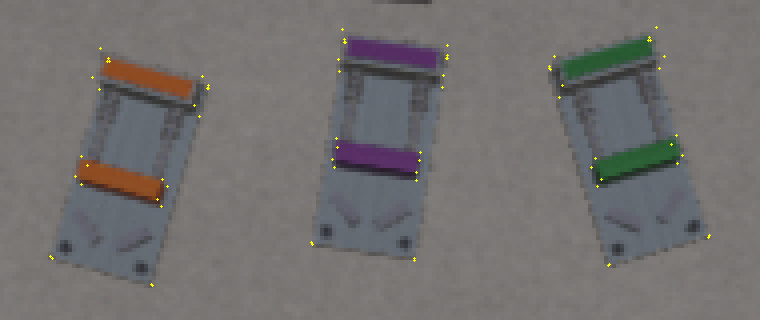

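Run:
```python
from h import *
go(441.3,58,190,np.pi/2-.284)
```

```text
delta [-372.7 -306.5   15.4] turn 80.61500564869259 time 0.35
```

apply_moves(
  rows=[
    {"delta_pos": [-372.7, -306.5, 15.4], "turn": 80.6},
    {"delta_pos": [-372.7, -306.5, 15.4], "turn": 80.6},
    {"delta_pos": [-372.7, -306.5, 15.4], "turn": 80.6},
    {"delta_pos": [-372.7, -306.5, 15.4], "turn": 80.6},
    {"delta_pos": [-372.7, -306.5, 15.4], "turn": 80.6},
    {"delta_pos": [-372.7, -306.5, 15.4], "turn": 80.6},
    {"delta_pos": [-372.7, -306.5, 15.4], "turn": 80.6},
    {"delta_pos": [-372.7, -306.5, 15.4], "turn": 80.6},
    {"delta_pos": [-372.7, -306.5, 15.4], "turn": 80.6},
    {"delta_pos": [-372.7, -306.5, 15.4], "turn": 80.6},
    {"delta_pos": [-372.7, -306.5, 15.4], "turn": 80.6},
    {"delta_pos": [-372.7, -306.5, 15.4], "turn": 80.6},
  ],
  hand=94,
)

```text
time: 1.85
tool_pos: [0.4411, 0.0592, 0.1902]
ee_rot: [3.141, -0.0, 1.289]
wrist_force: [-1.1, 0.3, -0.9]
width: 0.0939
```

Run:
```python
from h import *
o=robot.get_obs(); im=robot.snapshot('wrist'); cv2.imwrite('pics/w1.png',im[:,:,::-1])
im=survey()
cv2.imwrite('pics/t1.png',im[:,:,::-1])
go(441.3,58,56,np.pi/2-.284)
```

```text
orange [353. 203.] 480 xy mm [438.  -52.5] err 0.04
green [492. 122.] 378 xy mm [ 634.8 -401.5] err 0.72
green [198. 192.] 514 xy mm [472.  337.3] err 0.16
green [410. 215.] 448 xy mm [ 405.  -192.7] err 0.2
green [450. 234.] 441 xy mm [ 358.2 -292.3] err 0.42
purple [176. 120.] 1085 xy mm [660.4 389. ] err 0.81
purple [214. 237.] 520 xy mm [359.2 297. ] err 0.11
delta [ -0.9   0.3 134.2] turn 0.12010060102944987 time 1.95
```

View pics/w1.png

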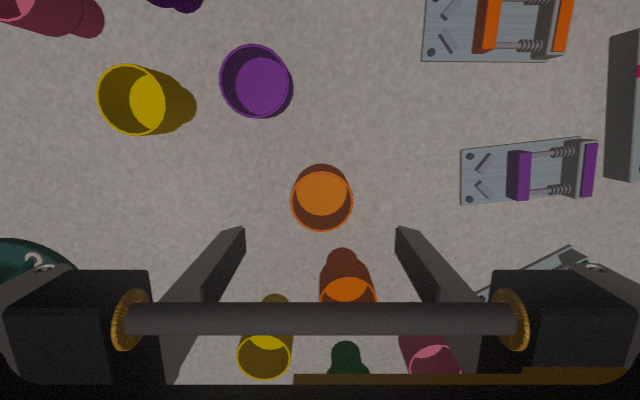

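View pics/t1.png

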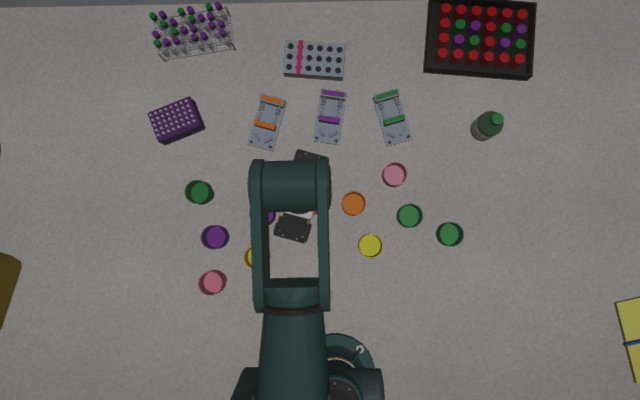

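```bash
cat >> h.py <<'E'
def wcm(o=None):
    o=o or robot.get_obs(); c=dict(robot.camera_model('wrist')); M=np.array(c['mount'])
    T=np.eye(4); T[:3,:3]=Rt(o); T[:3,3]=o['tool_pos']; W=np.linalg.inv(T@M); c['R']=W[:3,:3]; c['t']=W[:3,3]; return c
def tf(q,P):
    s,c=np.sin(q[2]),np.cos(q[2]); return np.c_[q[0]+c*P[:,0]-s*P[:,1],q[1]+s*P[:,0]+c*P[:,1],P[:,2]]
E
python3 - <<'E'
from h import *
cm=wcm(); print('TCP px',proj(cm,robot.get_obs()['tool_pos']))
for n,x,y in (('A',.4413,.058),('B',.438,-.0525),('P',.4148,.1763)): print(n,'rim',proj(cm,[x,y,.094]).round(1),'floor',proj(cm,[x,y,.05]).round(1))
for n,q in (('purple',(.6503,.009,-.172)),('orange',(.6387,.1799,-.284))):
    print(n,proj(cm,tf(q,PARTS[0][1::2])).round(0).tolist(), proj(cm,tf(q,PARTS[2][1::2])).round(0).tolist())
im=cv2.imread('pics/w1.png'); cv2.imwrite('pics/w1c.png',cv2.resize(im[0:220,410:640],None,fx=3,fy=2.7,interpolation=cv2.INTER_CUBIC))
E
```

```text
TCP px [[319.79893735 238.3132261 ]]
A rim [[320.2 200. ]] floor [[320.1 189.4]]
B rim [[347.  300.8]] floor [[343.8 278.9]]
P rim [[251.3  78.9]] floor [[260.9  84.4]]
purple [[460.0, 204.0], [460.0, 147.0], [575.0, 192.0], [581.0, 134.0]] [[516.0, 199.0], [519.0, 150.0], [528.0, 198.0], [531.0, 149.0]]
orange [[421.0, 59.0], [426.0, -14.0], [548.0, 59.0], [561.0, -14.0]] [[481.0, 47.0], [489.0, -17.0], [495.0, 47.0], [503.0, -17.0]]
```

View pics/w1c.png

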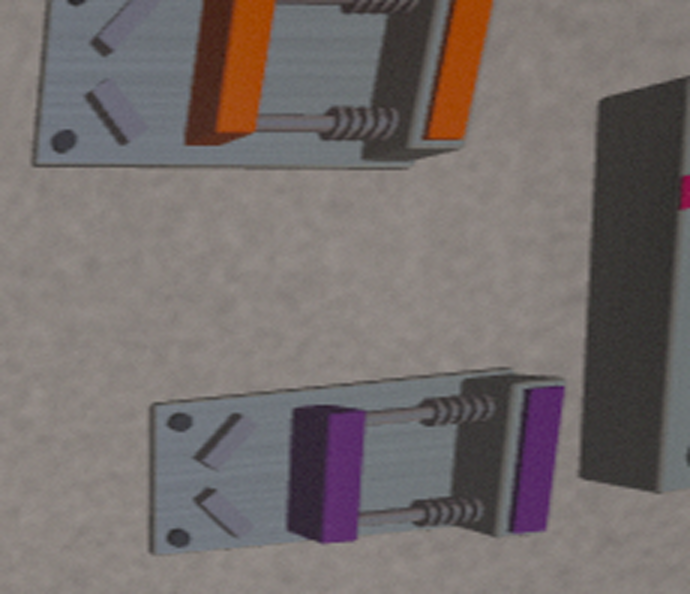

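apply_moves(
  rows=[
    {"delta_pos": [-0.9, 0.3, 60]},
    {"delta_pos": [-0.9, 0.3, 120]},
    {"delta_pos": [-0.9, 0.3, 134]},
    {"delta_pos": [-0.9, 0.3, 134]},
    {"delta_pos": [-0.9, 0.3, 134]},
  ],
)

```text
schema error: expected keys delta_pos, turn
```

apply_moves(
  rows=[
    {"delta_pos": [0, 0, 0]},
    {"delta_pos": [0, 0, 0]},
    {"delta_pos": [0, 0, 0]},
    {"delta_pos": [0, 0, 0]},
    {"delta_pos": [0, 0, 0]},
    {"delta_pos": [0, 0, 0]},
  ],
  hand=50,
)

```text
schema error: expected keys delta_pos, turn
```

Both keys are required; I'll combine descent only first.

apply_moves(
  rows=[
    {"delta_pos": [-0.9, 0.3, 60], "turn": 0},
    {"delta_pos": [-0.9, 0.3, 120], "turn": 0},
    {"delta_pos": [-0.9, 0.3, 134], "turn": 0},
    {"delta_pos": [-0.9, 0.3, 134], "turn": 0},
    {"delta_pos": [-0.9, 0.3, 134], "turn": 0},
  ],
)

```text
time: 2.58
tool_pos: [0.4437, 0.0573, 0.059]
ee_rot: [3.136, -0.002, 1.287]
wrist_force: [-0.2, 0.2, -0.1]
width: 0.0941
```

apply_moves(
  rows=[
    {"delta_pos": [0, 0, 0], "turn": 0},
    {"delta_pos": [0, 0, 0], "turn": 0},
    {"delta_pos": [0, 0, 0], "turn": 0},
    {"delta_pos": [0, 0, 0], "turn": 0},
    {"delta_pos": [0, 0, 0], "turn": 0},
    {"delta_pos": [0, 0, 0], "turn": 0},
  ],
  hand=50,
)

```text
time: 3.32
tool_pos: [0.4415, 0.0572, 0.0562]
ee_rot: [3.141, -0.0, 1.287]
wrist_force: [0.2, -0.2, 1.5]
width: 0.0584
```

Run:
```python
from h import *
go(618.5,185,120,np.pi/2-.284)
```

```text
delta [172.3 134.1 -63.7] turn 0.012396386235703582 time 3.33
```

apply_moves(
  rows=[
    {"delta_pos": [0, 0, -40], "turn": 0},
    {"delta_pos": [20, 16, -64], "turn": 0},
    {"delta_pos": [172, 134, -64], "turn": 0},
    {"delta_pos": [172, 134, -64], "turn": 0},
    {"delta_pos": [172, 134, -64], "turn": 0},
    {"delta_pos": [172, 134, -64], "turn": 0},
    {"delta_pos": [172, 134, -64], "turn": 0},
    {"delta_pos": [172, 134, -64], "turn": 0},
    {"delta_pos": [172, 134, -64], "turn": 0},
  ],
)

```text
time: 4.45
tool_pos: [0.6176, 0.184, 0.1213]
ee_rot: [3.14, -0.001, 1.286]
wrist_force: [-0.1, -0.0, -0.5]
width: 0.0586
```

Run:
```python
from h import *
o=robot.get_obs(); print(o['width'],o['tool_pos'],o['wrist_force']); im=robot.snapshot('wrist'); cv2.imwrite('pics/w2.png',im[:,:,::-1])
im=robot.snapshot('scene'); cv2.imwrite('pics/s2.png',im[:,:,::-1])
```

```text
0.05863884357679481 [0.61763803 0.18398783 0.12129991] [-0.1049149  -0.01032225 -0.46443012]
```

View pics/w2.png

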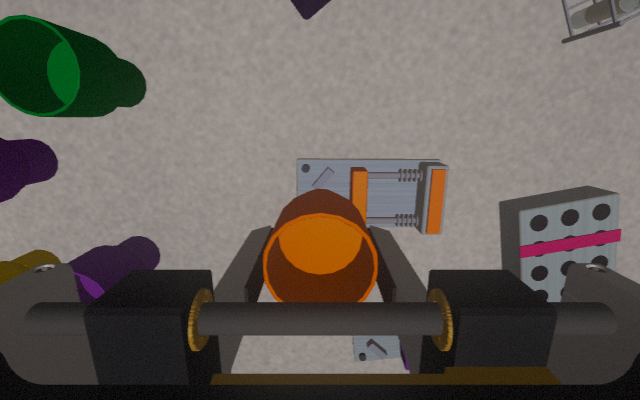

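View pics/s2.png

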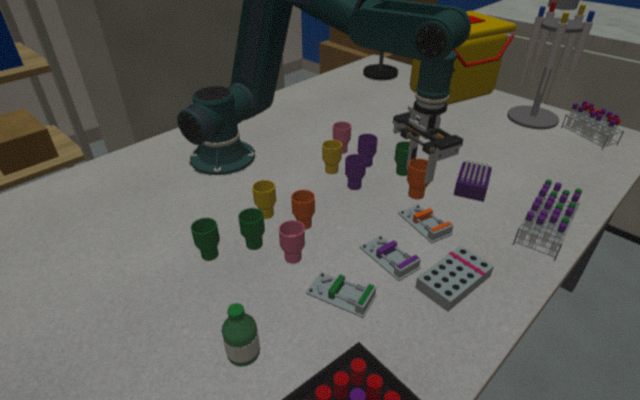

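Run:
```python
from h import *
cm=wcm(); q=(.6387,.1799,-.284)
print(np.c_[PARTS[0][1::2]*1e3,proj(cm,tf(q,PARTS[0][1::2]))].round(1)); print(np.c_[PARTS[2][1::2]*1e3,proj(cm,tf(q,PARTS[2][1::2]))].round(1))
print(np.c_[PARTS[1][1::2]*1e3,proj(cm,tf(q,PARTS[1][1::2]))].round(1))
im=cv2.imread('pics/w2.png'); cv2.imwrite('pics/w2c.png',cv2.resize(im[140:260,280:460],None,fx=4,fy=4,interpolation=cv2.INTER_CUBIC))
```

```text
[[-45.  -35.    6.  296.4 225.9]
 [-45.   35.    6.  295.  157.3]
 [ 95.  -35.    6.  433.2 225.7]
 [ 95.   35.    6.  440.  157.2]]
[[  7.  -28.   32.  349.9 228.2]
 [  7.   28.   32.  351.4 168.8]
 [ 21.  -28.   32.  364.9 228.2]
 [ 21.   28.   32.  367.2 168.8]]
[[ 73.  -35.   35.  420.9 236.3]
 [ 73.   35.   35.  427.5 161.3]
 [ 93.  -35.   35.  442.3 236.3]
 [ 93.   35.   35.  450.4 161.3]]
```

View pics/w2c.png

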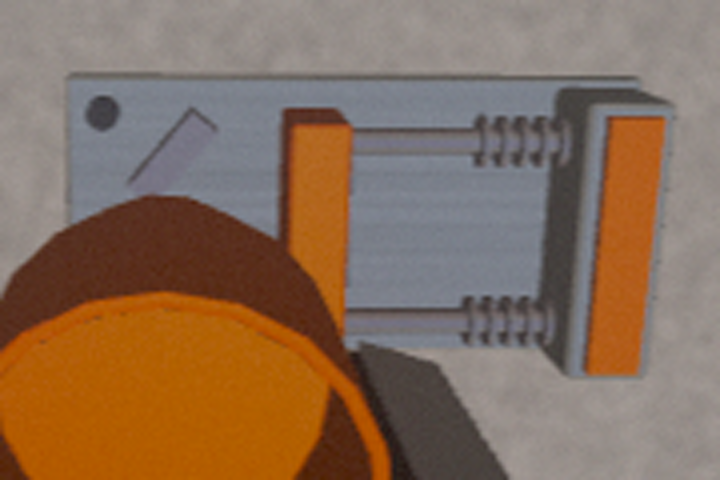

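apply_moves(
  rows=[
    {"delta_pos": [0.6, 0, 35], "turn": 0},
    {"delta_pos": [0.6, 0, 45], "turn": 0},
    {"delta_pos": [0.6, 0, 45], "turn": 0},
    {"delta_pos": [0.6, 8, 45], "turn": 0},
    {"delta_pos": [0.6, 14, 45], "turn": 0},
    {"delta_pos": [0.6, 20, 45], "turn": 0},
    {"delta_pos": [0.6, 26, 45], "turn": 0},
    {"delta_pos": [0.6, 26, 45], "turn": 0},
    {"delta_pos": [0.6, 26, 45], "turn": 0},
  ],
)

```text
time: 5.68
tool_pos: [0.6426, 0.1786, 0.0753]
ee_rot: [-3.139, -0.0, 1.287]
wrist_force: [-5.7, 1.6, 1.8]
width: 0.0586
```

Run:
```python
from h import *
o=robot.get_obs(); print(o['width'],o['tool_pos'],o['wrist_force']); im=robot.snapshot('wrist'); cv2.imwrite('pics/w3.png',im[:,:,::-1])
im=robot.snapshot('scene'); cv2.imwrite('pics/s3.png',cv2.resize(im[140:300,320:540],None,fx=3.5,fy=3.5,interpolation=cv2.INTER_CUBIC)[:,:,::-1])
```

```text
0.058592072084813616 [0.64262476 0.17863423 0.07527971] [-5.73971958  1.58190777  1.77169789]
```

View pics/w3.png

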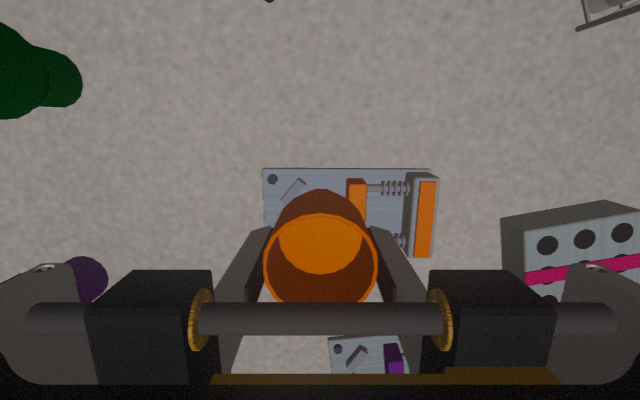

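View pics/s3.png

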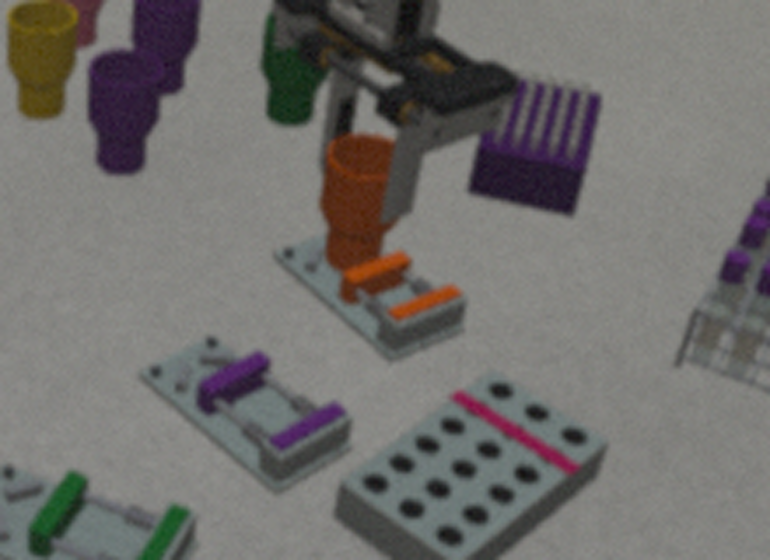

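apply_moves(
  rows=[
    {"delta_pos": [0, 0, 7], "turn": 0},
    {"delta_pos": [0, 0, 12.5], "turn": 0},
    {"delta_pos": [0, 0, 13.5], "turn": 0},
    {"delta_pos": [0, 0, 13.5], "turn": 0},
    {"delta_pos": [0, 0, 13.5], "turn": 0},
  ],
)

```text
time: 6.4
tool_pos: [0.6426, 0.1786, 0.0622]
ee_rot: [-3.14, -0.0, 1.287]
wrist_force: [-6.5, 1.4, 3.5]
width: 0.0582
```

apply_moves(
  rows=[
    {"delta_pos": [0, 0, 0], "turn": 0},
    {"delta_pos": [0, 0, 0], "turn": 0},
    {"delta_pos": [0, -3, 0], "turn": 0},
    {"delta_pos": [0, -3, 0], "turn": 0},
    {"delta_pos": [0, -3, -20], "turn": 0},
    {"delta_pos": [0, -3, -80], "turn": 0},
    {"delta_pos": [0, -3, -120], "turn": 0},
    {"delta_pos": [0, -3, -120], "turn": 0},
    {"delta_pos": [0, -3, -120], "turn": 0},
  ],
  hand=94,
)

```text
time: 7.52
tool_pos: [0.6404, 0.1788, 0.1817]
ee_rot: [3.141, -0.0, 1.287]
wrist_force: [-0.4, -0.4, -0.2]
width: 0.0939
```

Run:
```python
from h import *
im=robot.snapshot('wrist'); cv2.imwrite('pics/w4.png',im[:,:,::-1]); cm=wcm()
for q in ((.6387,.1799,-.284),(.6388,.1782,-.284)): print('seat rim px',proj(cm,[q[0],q[1],.1]),'floor',proj(cm,[q[0],q[1],.056]),'jaw@14',proj(cm,tf(q,PARTS[2][1::2]+[.014,0,0])).round(1).tolist(), 'plate',proj(cm,tf(q,PARTS[0][1::2])).round(1).tolist())
im=survey()
go(438,-52.5,200,np.pi/2-.284)
```

```text
seat rim px [[318.38173558 202.77807329]] floor [[318.65849287 191.17279804]] jaw@14 [[337.5, 210.5], [338.3, 160.7], [350.0, 210.5], [351.3, 160.7]] plate [[281.8, 209.6], [279.8, 151.5], [397.4, 209.7], [401.3, 151.5]]
seat rim px [[319.0304947  204.52284313]] floor [[319.21868105 192.69555848]] jaw@14 [[338.0, 211.8], [338.8, 162.1], [350.5, 211.8], [351.8, 162.1]] plate [[282.3, 210.9], [280.4, 152.9], [397.8, 211.0], [401.7, 152.9]]
orange [353. 203.] 479 xy mm [438.  -52.7] err 0.04
green [492. 122.] 373 xy mm [ 636.1 -400.8] err 0.75
green [197. 192.] 481 xy mm [473.2 336.7] err 0.45
green [410. 215.] 442 xy mm [ 405.  -192.7] err 0.21
green [450. 234.] 431 xy mm [ 358.3 -291.7] err 0.43
purple [169. 123.] 763 xy mm [644.1 416.7] err 0.65
purple [207. 237.] 230 xy mm [359.2 296.6] err 1.51
delta [-278.4 -128.8  -19.6] turn 0.01424853019717039 time 7.62
```

View pics/w4.png

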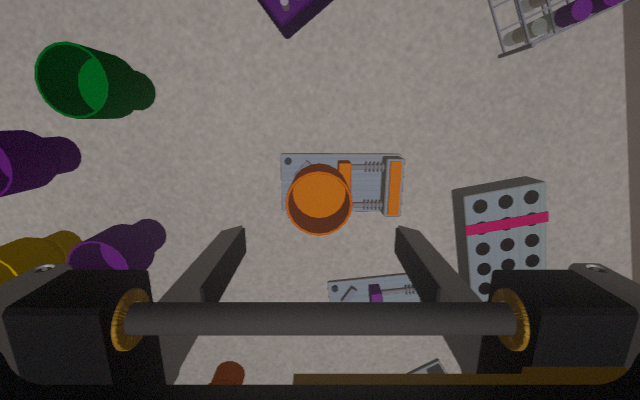

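apply_moves(
  rows=[
    {"delta_pos": [-278.4, -128.8, -19.6], "turn": 0},
    {"delta_pos": [-278.4, -128.8, -19.6], "turn": 0},
    {"delta_pos": [-278.4, -128.8, -19.6], "turn": 0},
    {"delta_pos": [-278.4, -128.8, -19.6], "turn": 0},
    {"delta_pos": [-278.4, -128.8, -19.6], "turn": 0},
    {"delta_pos": [-278.4, -128.8, 60], "turn": 0},
    {"delta_pos": [-278.4, -128.8, 110], "turn": 0},
    {"delta_pos": [-278.4, -128.8, 126], "turn": 0},
    {"delta_pos": [-278.4, -128.8, 126], "turn": 0},
    {"delta_pos": [-278.4, -128.8, 126], "turn": 0},
  ],
)

```text
time: 8.88
tool_pos: [0.4394, -0.0524, 0.0562]
ee_rot: [3.141, -0.0, 1.287]
wrist_force: [0.6, 0.3, 0.7]
width: 0.094
```

apply_moves(
  rows=[
    {"delta_pos": [0, -1, 0], "turn": 0},
    {"delta_pos": [0, -1, 0], "turn": 0},
    {"delta_pos": [0, -1, 0], "turn": 0},
    {"delta_pos": [0, -1, 0], "turn": 0},
    {"delta_pos": [0, -1, 0], "turn": 0},
    {"delta_pos": [0, -1, 0], "turn": 0},
    {"delta_pos": [0, -1, -50], "turn": 0},
    {"delta_pos": [0, -1, -110], "turn": 0},
    {"delta_pos": [0, -1, -130], "turn": 0},
    {"delta_pos": [0, -1, -130], "turn": 0},
  ],
  hand=50,
)

```text
time: 10.12
tool_pos: [0.4388, -0.0522, 0.1871]
ee_rot: [3.138, -0.0, 1.287]
wrist_force: [-0.3, -0.4, -1.9]
width: 0.0601
```

Run:
```python
from h import *
go(638.3,178.8,186,np.pi/2-.284)
im=robot.snapshot('wrist'); cv2.imwrite('pics/w5.png',im[:,:,::-1])
```

```text
delta [277.6 126.8   1.6] turn 0.016875760900211267 time 10.12
```

View pics/w5.png

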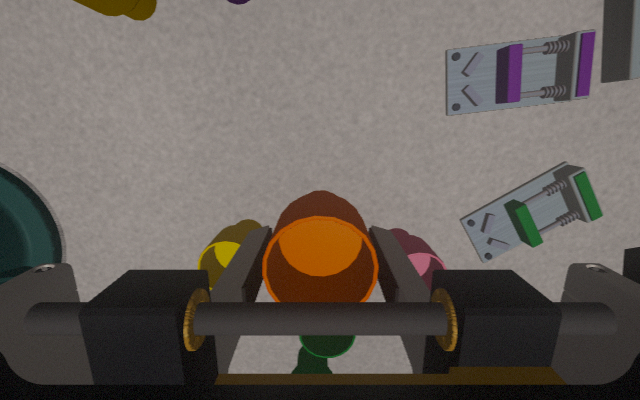

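apply_moves(
  rows=[
    {"delta_pos": [277.5, 126.8, 1.6], "turn": 0},
    {"delta_pos": [277.5, 126.8, 1.6], "turn": 0},
    {"delta_pos": [277.5, 126.8, 1.6], "turn": 0},
    {"delta_pos": [277.5, 126.8, 1.6], "turn": 0},
    {"delta_pos": [277.5, 126.8, 1.6], "turn": 0},
    {"delta_pos": [277.5, 126.8, 1.6], "turn": 0},
    {"delta_pos": [277.5, 126.8, 1.6], "turn": 0},
    {"delta_pos": [277.5, 126.8, 1.6], "turn": 0},
  ],
)

```text
time: 11.18
tool_pos: [0.6365, 0.1777, 0.1838]
ee_rot: [-3.141, 0.001, 1.286]
wrist_force: [-0.2, 1.4, -1.1]
width: 0.0601
```

Run:
```python
from h import *
go(638.3,178.8,112,np.pi/2-.284)
im=robot.snapshot('wrist'); cv2.imwrite('pics/w6.png',im[:,:,::-1])
im=robot.snapshot('scene'); cv2.imwrite('pics/s6.png',cv2.resize(im[80:280,320:540],None,fx=3,fy=3,interpolation=cv2.INTER_CUBIC)[:,:,::-1])
```

```text
delta [ 1.6  1.4 71.8] turn -0.057176760531564036 time 11.18
```

View pics/w6.png

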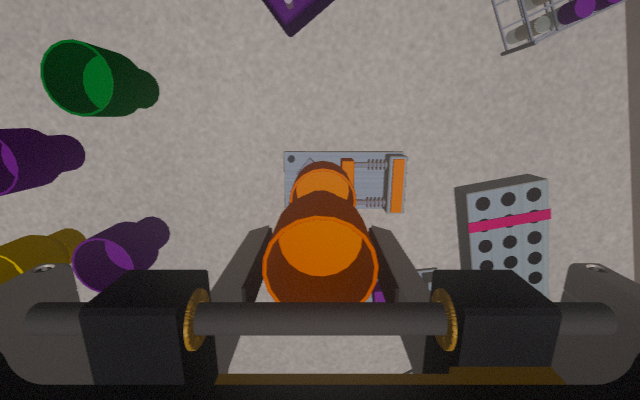

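View pics/s6.png

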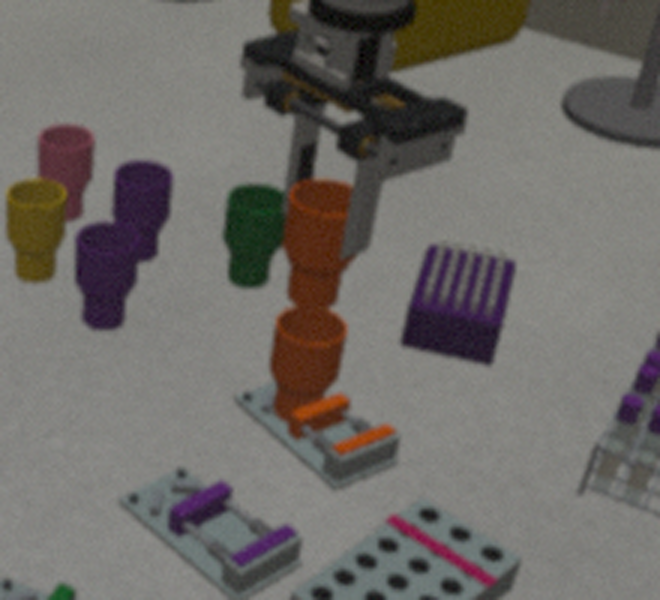

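Well aligned (seated rim centred on col ~322, held pot col 321). Lowering.

apply_moves(
  rows=[
    {"delta_pos": [1.5, 1.4, 30], "turn": 0},
    {"delta_pos": [1.5, 1.4, 50], "turn": 0},
    {"delta_pos": [1.5, 1.4, 64], "turn": 0},
    {"delta_pos": [1.5, 1.4, 71], "turn": 0},
    {"delta_pos": [1.5, 1.4, 71], "turn": 0},
    {"delta_pos": [1.5, 1.4, 71], "turn": 0},
  ],
)

```text
time: 12.02
tool_pos: [0.6397, 0.18, 0.1142]
ee_rot: [3.14, -0.001, 1.287]
wrist_force: [-0.5, 0.4, -1.7]
width: 0.0605
```

apply_moves(
  rows=[
    {"delta_pos": [-0.5, -1, 1.5], "turn": 0},
    {"delta_pos": [-0.5, -1, 1.5], "turn": 0},
    {"delta_pos": [-0.5, -1, 1.5], "turn": 0},
  ],
)

```text
time: 12.4
tool_pos: [0.6383, 0.1799, 0.112]
ee_rot: [3.141, -0.001, 1.287]
wrist_force: [0.2, -1.3, 0.2]
width: 0.0604
```

apply_moves(
  rows=[
    {"delta_pos": [0, 0, 0], "turn": 0},
    {"delta_pos": [0, 0, 0], "turn": 0},
    {"delta_pos": [0, 0, 0], "turn": 0},
    {"delta_pos": [0, 0, 0], "turn": 0},
    {"delta_pos": [0, 0, -20], "turn": 0},
    {"delta_pos": [0, 0, -80], "turn": 0},
    {"delta_pos": [0, 0, -110], "turn": 0},
    {"delta_pos": [0, 0, -110], "turn": 0},
  ],
  hand=94,
)

```text
time: 13.4
tool_pos: [0.6398, 0.1802, 0.2273]
ee_rot: [3.133, -0.005, 1.287]
wrist_force: [0.4, 0.5, -0.7]
width: 0.094
```

Run:
```python
from h import *
im=robot.snapshot('wrist'); cv2.imwrite('pics/w7.png',im[:,:,::-1])
print('rim pred',proj(wcm(),[.6388,.1785,.150]))
im=robot.snapshot('scene'); cv2.imwrite('pics/s7.png',im[:,:,::-1])
im=survey()
cv2.imwrite('pics/t7.png',im[:,:,::-1])
```

```text
rim pred [[319.98613859 207.36469686]]
orange [267. 123.] 247 xy mm [647.7 168. ] err 1.22
green [492. 122.] 377 xy mm [ 635.3 -402.2] err 0.73
green [196. 193.] 396 xy mm [472.6 336.1] err 0.6
green [410. 215.] 441 xy mm [ 405.7 -194.5] err 0.22
green [450. 234.] 433 xy mm [ 358.8 -292.6] err 0.44
purple [165. 125.] 586 xy mm [640.8 427.8] err 0.71
```

View pics/w7.png

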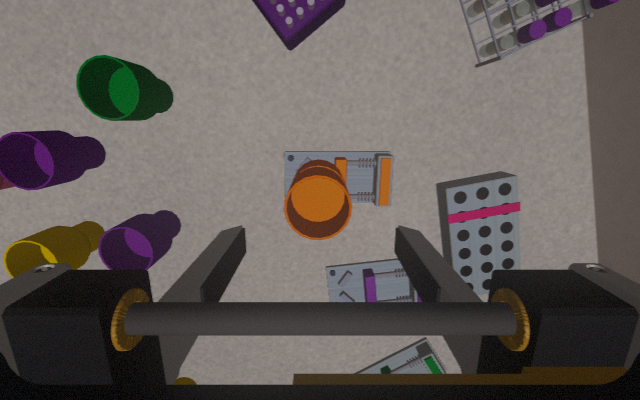

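View pics/s7.png

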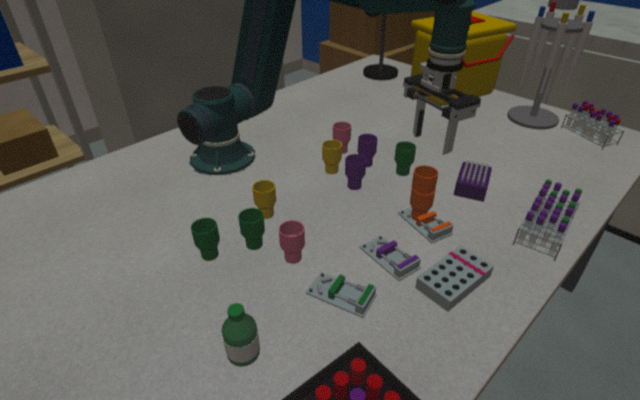

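Run:
```python
from h import *
cm=robot.camera_model('top')
for n,p in (('yel',(257,256)),('yel2',(370,245)),('pink',(212,282)),('pink2',(394,174))): print(n,(back(cm,p,.07)*1e3).round())
w=wcm(); 
# purple clip refine using w1 pose: tool [.4411,.0592,.1902], yaw 1.289
o=dict(tool_pos=np.array([.4411,.0590,.1902]),ee_rot=[3.141,0,1.289]); c=wcm(o)
obs=[((-45,-35,6),(460.3,205.2)),((-45,35,6),(460.6,149.6)),((95,35,6),(580.7,136.5)),((7,28,32),(410+323/3,410/2.7)),((21,28,32),(410+365/3,410/2.7)),((7,-28,32),(410+323/3,542/2.7)),((21,-28,32),(410+357/3,540/2.7))]
P=np.array([a for a,b in obs])/1e3; U=np.array([b for a,b in obs])
from scipy.optimize import least_squares
r=least_squares(lambda q:(proj(c,tf(q,P))-U).ravel(),[.65,.009,-.15]); print(r.x,r.fun.reshape(-1,2).round(1).tolist())
go(414.6,176.2,180,np.pi/2-.13)
```

```text
yel [309. 190.  70.]
yel2 [333. -93.  70.]
pink [246. 303.  70.]
pink2 [ 510. -157.   70.]
[ 0.65028826  0.00649369 -0.16826778] [[0.2, 0.6], [0.1, -0.3], [0.4, -0.9], [1.1, 0.8], [-0.0, -0.7], [-1.4, 0.6], [-0.4, -0.0]]
delta [ -65.6 -212.8   40.4] turn -8.808094345034135 time 13.55
```

apply_moves(
  rows=[
    {"delta_pos": [-65.6, -212.8, 30], "turn": -6.5},
    {"delta_pos": [-65.6, -212.8, 30], "turn": -6.5},
    {"delta_pos": [-65.6, -212.8, 30], "turn": -6.5},
    {"delta_pos": [-65.6, -212.8, 40], "turn": -6.5},
    {"delta_pos": [-65.6, -212.8, 40], "turn": -6.5},
    {"delta_pos": [-65.6, -212.8, 40], "turn": -6.5},
  ],
)

```text
time: 14.3
tool_pos: [0.4154, 0.1763, 0.1806]
ee_rot: [-3.141, 0.001, 1.401]
wrist_force: [0.4, 0.1, 0.6]
width: 0.0939
```

Run:
```python
from h import *
im=robot.snapshot('wrist'); cv2.imwrite('pics/w8.png',im[:,:,::-1])
print('rim pred',proj(wcm(),[.4147,.1762,.094]))
go(414.6,176.2,56,np.pi/2-.17)
```

```text
rim pred [[318.42033729 201.96191526]]
delta [ -0.3  -1.4 125.1] turn -0.038072490106385276 time 14.35
```

View pics/w8.png

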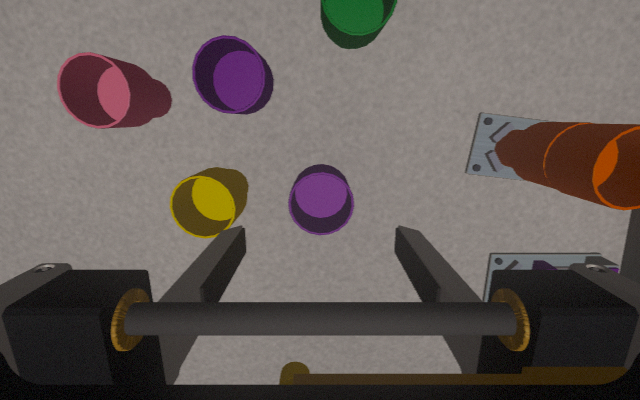

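apply_moves(
  rows=[
    {"delta_pos": [-0.3, 0.5, 60], "turn": 0},
    {"delta_pos": [-0.3, 0.5, 110], "turn": 0},
    {"delta_pos": [-0.3, 0.5, 125], "turn": 0},
    {"delta_pos": [-0.3, 0.5, 125], "turn": 0},
    {"delta_pos": [-0.3, 0.5, 125], "turn": 0},
  ],
)

```text
time: 14.98
tool_pos: [0.418, 0.1765, 0.0589]
ee_rot: [3.137, -0.002, 1.4]
wrist_force: [0.4, 0.6, 1.1]
width: 0.0938
```

apply_moves(
  rows=[
    {"delta_pos": [0, 0, 0], "turn": 0},
    {"delta_pos": [0, 0, 0], "turn": 0},
    {"delta_pos": [0, 0, 0], "turn": 0},
    {"delta_pos": [0, 0, 0], "turn": 0},
    {"delta_pos": [0, 0, 0], "turn": 0},
    {"delta_pos": [0, 0, -50], "turn": 0},
    {"delta_pos": [0, 0, -75], "turn": 0},
    {"delta_pos": [0, 0, -75], "turn": 0},
  ],
  hand=50,
)

```text
time: 15.98
tool_pos: [0.4171, 0.1764, 0.1333]
ee_rot: [3.138, -0.002, 1.401]
wrist_force: [-0.3, -0.0, -1.7]
width: 0.0608
```

Run:
```python
from h import *
c,s=np.cos(-.17),np.sin(-.17)
for x in (-22,4): print(x,650.3+c*x,7.5+s*x)
go(650.3-22*c,7.5-22*s,130,np.pi/2-.17)
```

```text
-22 628.6171351279896 11.222011679473912
4 654.2423390676382 6.823270603732016
delta [-126.9  236.4    4. ] turn -0.016216506137287482 time 15.97
```

apply_moves(
  rows=[
    {"delta_pos": [-126.9, 236.4, 4], "turn": 0},
    {"delta_pos": [-126.9, 236.4, 4], "turn": 0},
    {"delta_pos": [-126.9, 236.4, 4], "turn": 0},
    {"delta_pos": [-126.9, 236.4, 4], "turn": 0},
    {"delta_pos": [-126.9, 236.4, 4], "turn": 0},
    {"delta_pos": [-126.9, 236.4, 4], "turn": 0},
    {"delta_pos": [-126.9, 236.4, 4], "turn": 0},
    {"delta_pos": [-126.9, 236.4, 4], "turn": 0},
  ],
)

```text
time: 16.98
tool_pos: [0.6263, 0.012, 0.1273]
ee_rot: [-3.141, -0.0, 1.402]
wrist_force: [-0.2, 0.4, -1.5]
width: 0.0606
```

Run:
```python
from h import *
cm=wcm(); im=robot.snapshot('wrist'); cv2.imwrite('pics/w9.png',cv2.resize(im[120:330,180:500],None,fx=2.5,fy=2.5,interpolation=cv2.INTER_CUBIC)[:,:,::-1])
q=(.6503,.0075,-.17)
for P in PARTS: print(np.c_[P[1::2]*1e3,(proj(cm,tf(q,P[1::2]))-[180,120])*2.5].round(0).tolist())
go(628.6,11.2,76,np.pi/2-.17)
```

```text
[[-45.0, -35.0, 6.0, 300.0, 264.0], [-45.0, 35.0, 6.0, 298.0, 96.0], [95.0, -35.0, 6.0, 636.0, 264.0], [95.0, 35.0, 6.0, 653.0, 97.0]]
[[73.0, -35.0, 35.0, 605.0, 290.0], [73.0, 35.0, 35.0, 622.0, 107.0], [93.0, -35.0, 35.0, 658.0, 290.0], [93.0, 35.0, 35.0, 678.0, 107.0]]
[[7.0, -28.0, 32.0, 432.0, 270.0], [7.0, 28.0, 32.0, 436.0, 125.0], [21.0, -28.0, 32.0, 468.0, 270.0], [21.0, 28.0, 32.0, 475.0, 125.0]]
delta [-0.3  2.2 51.7] turn 0.062005091974807656 time 17.02
```

View pics/w9.png

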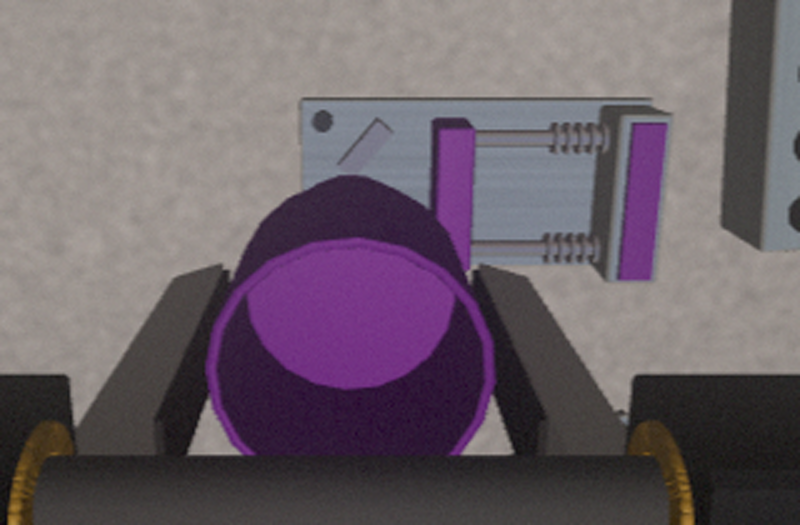

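apply_moves(
  rows=[
    {"delta_pos": [-0.3, 1, 40], "turn": 0},
    {"delta_pos": [-0.3, 1, 51], "turn": 0},
    {"delta_pos": [-0.3, 1, 51], "turn": 0},
    {"delta_pos": [-0.3, 10, 51], "turn": 0},
    {"delta_pos": [-0.3, 16, 51], "turn": 0},
    {"delta_pos": [-0.3, 22, 51], "turn": 0},
    {"delta_pos": [-0.3, 28, 51], "turn": 0},
    {"delta_pos": [-0.3, 28, 51], "turn": 0},
    {"delta_pos": [-0.3, 28, 51], "turn": 0},
  ],
)

```text
time: 18.15
tool_pos: [0.6541, 0.0061, 0.0766]
ee_rot: [-3.139, -0.0, 1.401]
wrist_force: [-4.8, 0.3, 1.2]
width: 0.0602
```

Run:
```python
from h import *
go(654.2,6.8,62,np.pi/2-.17)
im=robot.snapshot('scene'); cv2.imwrite('pics/s10.png',cv2.resize(im[140:300,320:540],None,fx=3.5,fy=3.5,interpolation=cv2.INTER_CUBIC)[:,:,::-1])
```

```text
delta [ 0.8  0.1 14.6] turn -0.012204654171689889 time 18.15
```

View pics/s10.png

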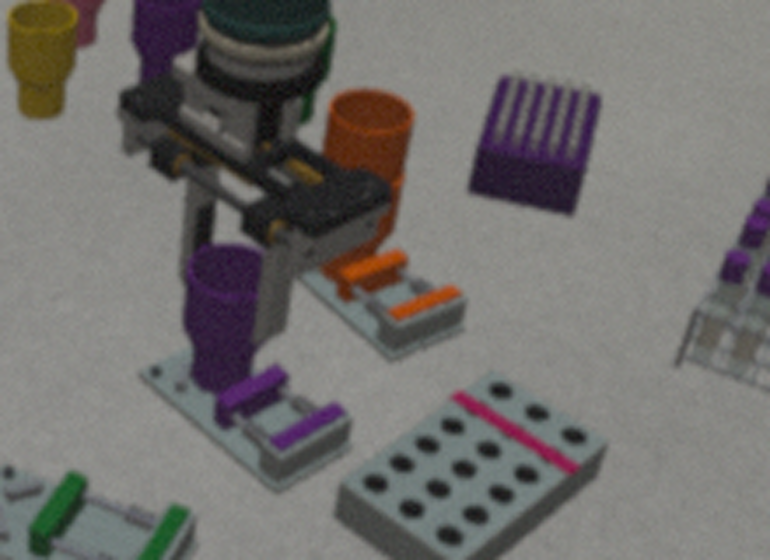

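apply_moves(
  rows=[
    {"delta_pos": [0.8, 1.5, 0], "turn": 0},
    {"delta_pos": [0.8, 1.5, 8], "turn": 0},
    {"delta_pos": [0.8, 1.5, 14], "turn": 0},
    {"delta_pos": [0.8, 1.5, 15], "turn": 0},
    {"delta_pos": [0.8, 1.5, 15], "turn": 0},
    {"delta_pos": [0.8, 1.5, 15], "turn": 0},
  ],
)

```text
time: 18.95
tool_pos: [0.6555, 0.0065, 0.0626]
ee_rot: [-3.139, 0.0, 1.401]
wrist_force: [-7.6, 1.5, 4.8]
width: 0.061
```

apply_moves(
  rows=[
    {"delta_pos": [0, 0, 0], "turn": 0},
    {"delta_pos": [0, 0, 0], "turn": 0},
    {"delta_pos": [0, -4, 0], "turn": 0},
    {"delta_pos": [0, -4, 0], "turn": 0},
    {"delta_pos": [0, -4, -20], "turn": 0},
    {"delta_pos": [0, -4, -80], "turn": 0},
    {"delta_pos": [0, -4, -125], "turn": 0},
    {"delta_pos": [0, -4, -125], "turn": 0},
    {"delta_pos": [0, -4, -125], "turn": 0},
  ],
  hand=94,
)

```text
time: 20.08
tool_pos: [0.6526, 0.007, 0.1871]
ee_rot: [3.141, -0.0, 1.4]
wrist_force: [-1.1, 0.7, -0.8]
width: 0.0938
```

Run:
```python
from h import *
cm=wcm(); im=robot.snapshot('wrist'); cv2.imwrite('pics/w11.png',cv2.resize(im[100:330,180:500],None,fx=2.5,fy=2.5,interpolation=cv2.INTER_CUBIC)[:,:,::-1])
q=(.6503,.0075,-.17)
print('rim',(proj(cm,[*q[:2],.1])-[180,100])*2.5,'jaw14',((proj(cm,tf(q,PARTS[2][1::2]+[.014,0,0]))-[180,100])*2.5).round().tolist())
survey()
go(359.2,296.5,200,np.pi/2+0.3)
```

```text
rim [[342.95135702 253.83271296]] jaw14 [[390.0, 273.0], [392.0, 151.0], [421.0, 273.0], [424.0, 151.0]]
orange [259. 122.] 736 xy mm [650.9 189.4] err 0.32
green [492. 122.] 378 xy mm [ 635.3 -400.6] err 0.72
green [198. 192.] 504 xy mm [473.3 337.1] err 0.18
green [410. 215.] 443 xy mm [ 406.2 -194.5] err 0.21
green [450. 234.] 433 xy mm [ 358.2 -291.9] err 0.44
green [338. 249.] 220 xy mm [324.1   0.9] err 1.22
green [284. 264.] 383 xy mm [291.1 110.8] err 1.16
purple [176. 120.] 1080 xy mm [657.6 396.9] err 0.81
purple [214. 237.] 517 xy mm [359.2 296.4] err 0.12
delta [ 235.7 -337.3  -14.3] turn -26.947806963768656 time 20.18
```

View pics/w11.png

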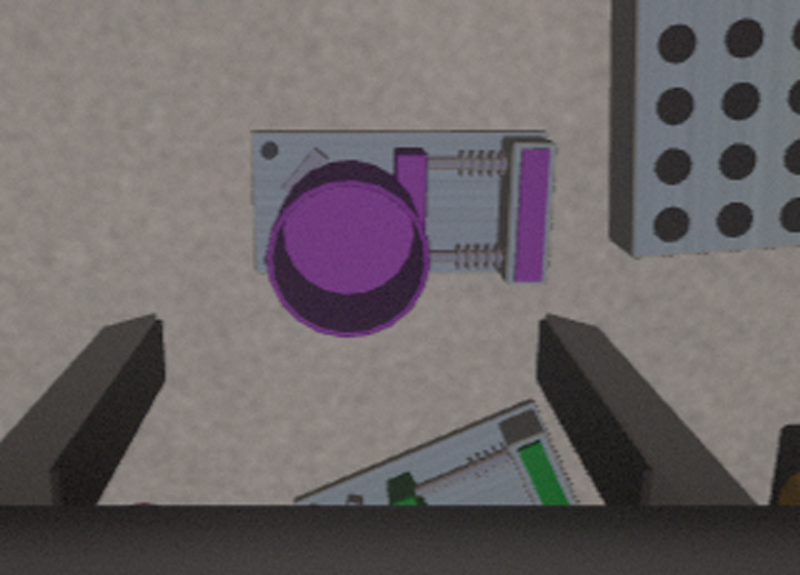

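Run:
```python
from h import *
go(359.5,296.5,180,np.pi/2-.17)
```

```text
delta [ 235.7 -337.     5.7] turn -0.018790592619978657 time 20.18
```

apply_moves(
  rows=[
    {"delta_pos": [235.7, -337, 6], "turn": 0},
    {"delta_pos": [235.7, -337, 6], "turn": 0},
    {"delta_pos": [235.7, -337, 6], "turn": 0},
    {"delta_pos": [235.7, -337, 6], "turn": 0},
    {"delta_pos": [235.7, -337, 6], "turn": 0},
    {"delta_pos": [235.7, -337, 6], "turn": 0},
    {"delta_pos": [235.7, -337, 6], "turn": 0},
    {"delta_pos": [235.7, -337, 6], "turn": 0},
    {"delta_pos": [235.7, -337, 6], "turn": 0},
    {"delta_pos": [235.7, -337, 6], "turn": 0},
  ],
)

```text
time: 21.42
tool_pos: [0.3611, 0.2955, 0.18]
ee_rot: [-3.141, 0.001, 1.399]
wrist_force: [-0.7, -0.5, -0.5]
width: 0.0942
```

Run:
```python
from h import *
im=robot.snapshot('wrist'); cv2.imwrite('pics/w12.png',im[:,:,::-1])
print('rim pred',proj(wcm(),[.3592,.2965,.094]))
go(359.5,296.5,56,np.pi/2-.17)
```

```text
rim pred [[317.5992078  201.17541524]]
delta [  0.8  -1.7 124.1] turn -0.14039420219002094 time 21.48
```

View pics/w12.png

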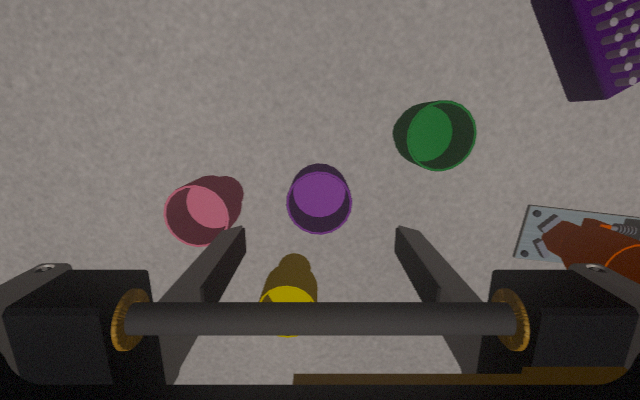

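apply_moves(
  rows=[
    {"delta_pos": [0.4, -0.5, 60], "turn": 0},
    {"delta_pos": [0.4, -0.5, 110], "turn": 0},
    {"delta_pos": [0.4, -0.5, 124], "turn": 0},
    {"delta_pos": [0.4, -0.5, 124], "turn": 0},
    {"delta_pos": [0.4, -0.5, 124], "turn": 0},
  ],
)

```text
time: 22.1
tool_pos: [0.3617, 0.2978, 0.059]
ee_rot: [3.138, -0.003, 1.4]
wrist_force: [0.5, 0.3, 0.6]
width: 0.0941
```

apply_moves(
  rows=[
    {"delta_pos": [0, 0, 0], "turn": 0},
    {"delta_pos": [0, 0, 0], "turn": 0},
    {"delta_pos": [0, 0, 0], "turn": 0},
    {"delta_pos": [0, 0, 0], "turn": 0},
    {"delta_pos": [0, 0, 0], "turn": 0},
    {"delta_pos": [0, 0, -50], "turn": 0},
    {"delta_pos": [0, 0, -105], "turn": 0},
    {"delta_pos": [0, 0, -130], "turn": 0},
    {"delta_pos": [0, 0, -130], "turn": 0},
  ],
  hand=50,
)

```text
time: 23.22
tool_pos: [0.3609, 0.2976, 0.1886]
ee_rot: [3.138, -0.003, 1.401]
wrist_force: [0.6, 0.5, -1.5]
width: 0.0589
```

Run:
```python
from h import *
go(651.5,7.0,186,np.pi/2-.17)
survey()
```

```text
delta [-237.2  335.6    3. ] turn -0.013735514774031779 time 23.23
orange [259. 122.] 736 xy mm [650.9 189.5] err 0.33
green [492. 122.] 383 xy mm [ 636.4 -401.6] err 0.7
green [199. 189.] 380 xy mm [474.5 336.9] err 0.57
green [410. 215.] 443 xy mm [ 405.7 -193.3] err 0.21
green [450. 234.] 438 xy mm [ 357.7 -291.7] err 0.42
purple [176. 120.] 1087 xy mm [657.7 396.4] err 0.81
purple [328. 118.] 486 xy mm [654.1   6.4] err 0.27
purple [206. 238.] 337 xy mm [357.1 326.6] err 0.6
```

apply_moves(
  rows=[
    {"delta_pos": [-237.2, 335.6, 2], "turn": 0},
    {"delta_pos": [-237.2, 335.6, 2], "turn": 0},
    {"delta_pos": [-237.2, 335.6, 2], "turn": 0},
    {"delta_pos": [-237.2, 335.6, 2], "turn": 0},
    {"delta_pos": [-237.2, 335.6, 2], "turn": 0},
    {"delta_pos": [-237.2, 335.6, 2], "turn": 0},
    {"delta_pos": [-237.2, 335.6, 2], "turn": 0},
    {"delta_pos": [-237.2, 335.6, 2], "turn": 0},
    {"delta_pos": [-237.2, 335.6, 2], "turn": 0},
    {"delta_pos": [-237.2, 335.6, 2], "turn": 0},
  ],
)

```text
time: 24.52
tool_pos: [0.6495, 0.0075, 0.1839]
ee_rot: [-3.14, -0.0, 1.402]
wrist_force: [-1.3, -0.1, 0.1]
width: 0.0589
```

Run:
```python
from h import *
go(651.5,7.0,112,np.pi/2-.17)
im=robot.snapshot('wrist'); cv2.imwrite('pics/w13.png',im[:,:,::-1])
```

```text
delta [-0.2  2.2 71.9] turn 0.07442794880423793 time 24.52
```

View pics/w13.png

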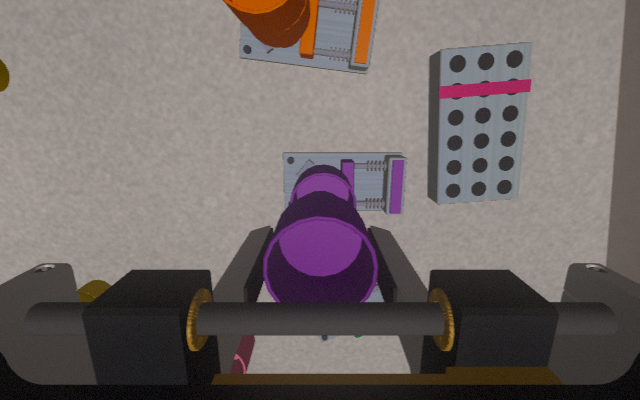

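Aligned (lower rim centred near col 323, held pot 321). Lowering.

apply_moves(
  rows=[
    {"delta_pos": [-0.2, 1.5, 30], "turn": 0},
    {"delta_pos": [-0.2, 1.5, 50], "turn": 0},
    {"delta_pos": [-0.2, 1.5, 64], "turn": 0},
    {"delta_pos": [-0.2, 1.5, 72], "turn": 0},
    {"delta_pos": [-0.2, 1.5, 72.5], "turn": 0},
    {"delta_pos": [-0.2, 1.5, 72.5], "turn": 0},
    {"delta_pos": [-0.2, 1.5, 72.5], "turn": 0},
  ],
)

```text
time: 25.45
tool_pos: [0.6521, 0.0061, 0.1126]
ee_rot: [3.141, -0.001, 1.401]
wrist_force: [-0.9, 1.0, 0.0]
width: 0.0589
```

apply_moves(
  rows=[
    {"delta_pos": [0, 0, 0.5], "turn": 0},
    {"delta_pos": [0, 0, 0.5], "turn": 0},
    {"delta_pos": [0, 0, 0.5], "turn": 0},
    {"delta_pos": [0, 0, 0], "turn": 0},
    {"delta_pos": [0, 0, -20], "turn": 0},
    {"delta_pos": [0, 0, -80], "turn": 0},
    {"delta_pos": [0, 0, -110], "turn": 0},
    {"delta_pos": [0, 0, -110], "turn": 0},
  ],
  hand=94,
)

```text
time: 26.45
tool_pos: [0.6538, 0.0057, 0.2277]
ee_rot: [3.132, -0.001, 1.401]
wrist_force: [-0.1, -0.3, 0.9]
width: 0.0941
```

Run:
```python
from h import *
im=robot.snapshot('wrist'); cv2.imwrite('pics/w14.png',im[:,:,::-1])
print('rim pred',proj(wcm(),[.6515,.007,.150]))
im=robot.snapshot('scene'); cv2.imwrite('pics/s14.png',im[:,:,::-1])
survey()
go(405.7,-193.5,190,np.pi/2-.17)
```

```text
rim pred [[317.96682348 204.45471149]]
orange [259. 122.] 738 xy mm [651.  189.5] err 0.32
green [492. 122.] 376 xy mm [ 635.1 -401.2] err 0.73
green [198. 192.] 503 xy mm [472.6 337.1] err 0.19
green [410. 215.] 447 xy mm [ 405.6 -193.9] err 0.2
green [450. 234.] 436 xy mm [ 358.2 -292.3] err 0.43
green [284. 265.] 376 xy mm [285.2 114.1] err 1.18
green [338. 258.] 225 xy mm [312.   4.] err 1.12
purple [176. 120.] 1079 xy mm [657.2 395.8] err 0.81
delta [-238.  -208.    30.9] turn -0.019544119699516166 time 26.6
```

View pics/w14.png

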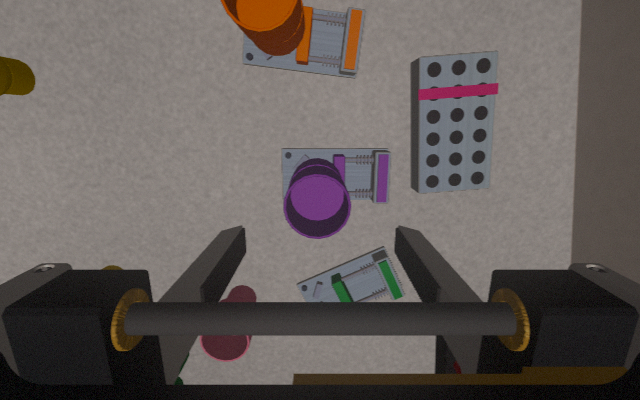

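View pics/s14.png

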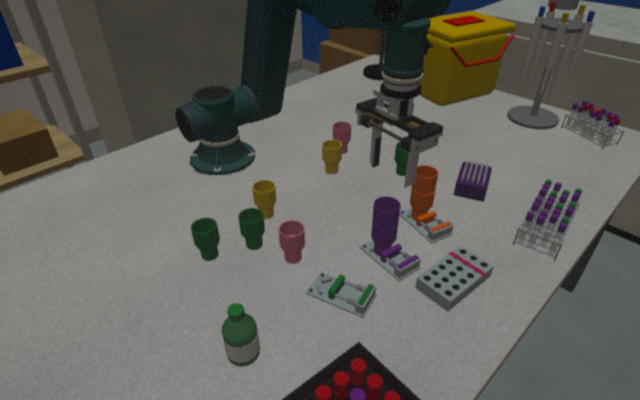

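apply_moves(
  rows=[
    {"delta_pos": [-238, -208, 31], "turn": -25.1},
    {"delta_pos": [-238, -208, 31], "turn": -25.1},
    {"delta_pos": [-238, -208, 31], "turn": -25.1},
    {"delta_pos": [-238, -208, 31], "turn": -25.1},
    {"delta_pos": [-238, -208, 31], "turn": -25.1},
    {"delta_pos": [-238, -208, 31], "turn": -25.1},
    {"delta_pos": [-238, -208, 41], "turn": -25.1},
    {"delta_pos": [-238, -208, 41], "turn": -25.1},
    {"delta_pos": [-238, -208, 41], "turn": -25.1},
  ],
)

```text
time: 27.72
tool_pos: [0.4073, -0.1926, 0.1805]
ee_rot: [-3.141, -0.001, 1.841]
wrist_force: [0.7, -0.4, -0.3]
width: 0.0939
```

Run:
```python
from h import *
im=robot.snapshot('wrist'); cv2.imwrite('pics/w15.png',im[:,:,::-1])
print('rim pred',proj(wcm(),[.4057,-.1935,.094]))
go(405.7,-193.5,56,np.pi/2+.268)
survey()
```

```text
rim pred [[318.16920876 202.13748559]]
delta [ -0.4  -1.8 124.8] turn 0.11126244596169967 time 27.77
orange [259. 122.] 738 xy mm [650.9 189.4] err 0.33
green [491. 122.] 407 xy mm [ 636.4 -401.5] err 0.6
green [198. 192.] 496 xy mm [472.6 337.3] err 0.2
purple [176. 119.] 1073 xy mm [656.7 389.6] err 0.8
purple [328. 116.] 618 xy mm [663.8   6.6] err 0.27
```

View pics/w15.png

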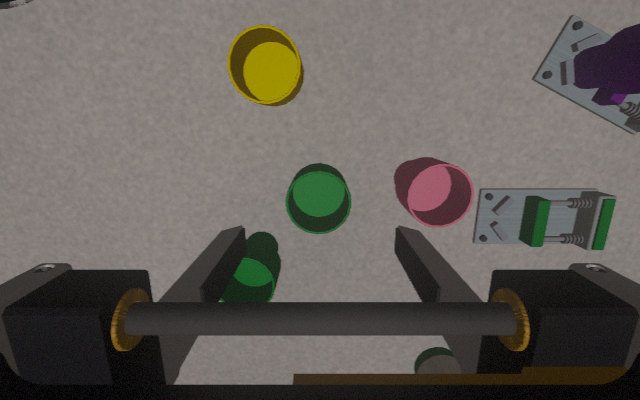

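apply_moves(
  rows=[
    {"delta_pos": [-0.3, -1.5, 60], "turn": 0},
    {"delta_pos": [-0.3, -1.5, 110], "turn": 0},
    {"delta_pos": [-0.3, -1.5, 124.5], "turn": 0},
    {"delta_pos": [-0.3, -1.5, 124.5], "turn": 0},
    {"delta_pos": [-0.3, -1.5, 124.5], "turn": 0},
  ],
)

```text
time: 28.45
tool_pos: [0.407, -0.1952, 0.059]
ee_rot: [3.138, 0.003, 1.839]
wrist_force: [-0.8, 0.1, -0.7]
width: 0.0942
```

apply_moves(
  rows=[
    {"delta_pos": [0, 0, 0], "turn": 0},
    {"delta_pos": [0, 0, 0], "turn": 0},
    {"delta_pos": [0, 0, 0], "turn": 0},
    {"delta_pos": [0, 0, 0], "turn": 0},
    {"delta_pos": [0, 0, 0], "turn": 0},
    {"delta_pos": [0, 0, -50], "turn": 0},
    {"delta_pos": [0, 0, -110], "turn": 0},
    {"delta_pos": [0, 0, -120], "turn": 0},
    {"delta_pos": [0, 0, -120], "turn": 0},
  ],
  hand=50,
)

```text
time: 29.58
tool_pos: [0.4052, -0.1942, 0.1763]
ee_rot: [3.141, 0.0, 1.839]
wrist_force: [-0.1, 0.7, -1.6]
width: 0.0608
```

Run:
```python
from h import *
c,s=np.cos(.268),np.sin(.268)
go(647-22*c,-171-22*s,178,np.pi/2+.268)
im=robot.snapshot('wrist'); cv2.imwrite('pics/w16.png',im[:,:,::-1])
```

```text
delta [-41.6 217.3  -1.6] turn -0.012138378214571319 time 29.57
```

View pics/w16.png

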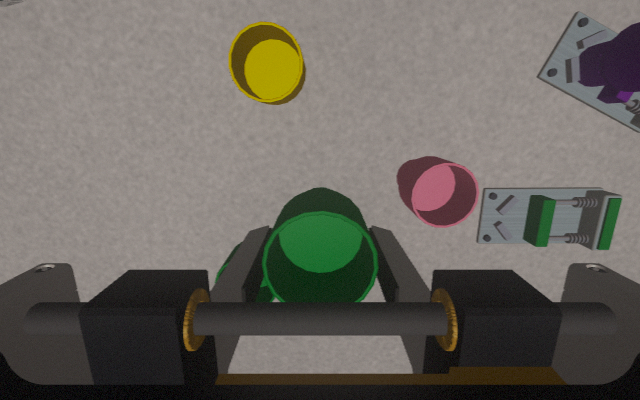

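apply_moves(
  rows=[
    {"delta_pos": [-41.6, 217.3, -2], "turn": 0},
    {"delta_pos": [-41.6, 217.3, -2], "turn": 0},
    {"delta_pos": [-41.6, 217.3, -2], "turn": 0},
    {"delta_pos": [-41.6, 217.3, -2], "turn": 0},
    {"delta_pos": [-41.6, 217.3, 25], "turn": 0},
    {"delta_pos": [-41.6, 217.3, 46], "turn": 0},
    {"delta_pos": [-41.6, 217.3, 46], "turn": 0},
    {"delta_pos": [-41.6, 217.3, 46], "turn": 0},
  ],
)

```text
time: 30.62
tool_pos: [0.6253, -0.1767, 0.1296]
ee_rot: [-3.14, -0.001, 1.838]
wrist_force: [0.3, -1.0, -0.8]
width: 0.0604
```

Run:
```python
from h import *
cm=wcm(); im=robot.snapshot('wrist'); cv2.imwrite('pics/w17.png',cv2.resize(im[120:330,180:500],None,fx=2.5,fy=2.5,interpolation=cv2.INTER_CUBIC)[:,:,::-1])
q=(.647,-.171,.268)
for P in PARTS: print(np.c_[P[1::2]*1e3,(proj(cm,tf(q,P[1::2]))-[180,120])*2.5].round(0).tolist())
c,s=np.cos(.268),np.sin(.268)
go(647-22*c,-171-22*s,76,np.pi/2+.268)
```

```text
[[-45.0, -35.0, 6.0, 297.0, 262.0], [-45.0, 35.0, 6.0, 294.0, 96.0], [95.0, -35.0, 6.0, 630.0, 262.0], [95.0, 35.0, 6.0, 647.0, 96.0]]
[[73.0, -35.0, 35.0, 600.0, 288.0], [73.0, 35.0, 35.0, 616.0, 106.0], [93.0, -35.0, 35.0, 652.0, 288.0], [93.0, 35.0, 35.0, 671.0, 106.0]]
[[7.0, -28.0, 32.0, 427.0, 268.0], [7.0, 28.0, 32.0, 431.0, 124.0], [21.0, -28.0, 32.0, 464.0, 268.0], [21.0, 28.0, 32.0, 469.0, 124.0]]
delta [ 0.1  0.  54.7] turn -0.02011690625030436 time 30.68
```

View pics/w17.png

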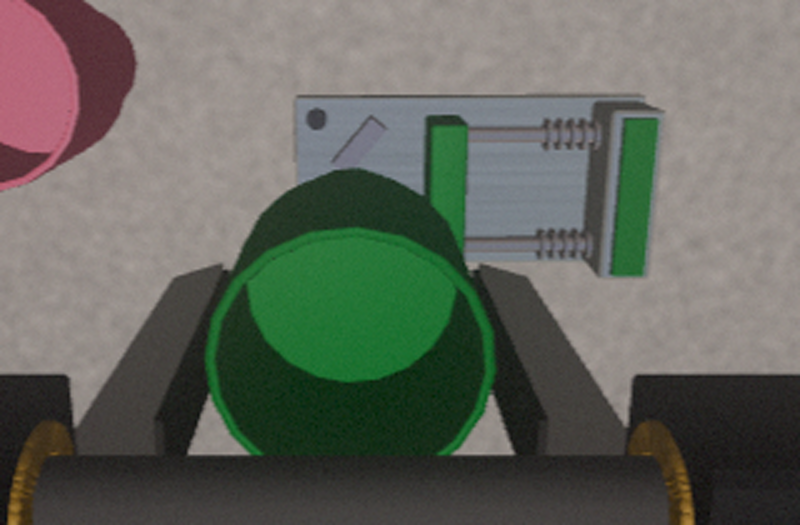

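apply_moves(
  rows=[
    {"delta_pos": [-1, 0, 40], "turn": 0},
    {"delta_pos": [-1, 0, 53], "turn": 0},
    {"delta_pos": [-1, 0, 53], "turn": 0},
    {"delta_pos": [-1, 8, 53], "turn": 0},
    {"delta_pos": [-1, 14, 53], "turn": 0},
    {"delta_pos": [-1, 20, 53], "turn": 0},
    {"delta_pos": [-1, 27, 53], "turn": 0},
    {"delta_pos": [-1, 27, 53], "turn": 0},
    {"delta_pos": [-1, 27, 53], "turn": 0},
  ],
)

```text
time: 31.8
tool_pos: [0.6514, -0.1712, 0.0778]
ee_rot: [-3.139, 0.001, 1.838]
wrist_force: [-6.4, -1.7, 0.9]
width: 0.0603
```

Run:
```python
from h import *
c,s=np.cos(.268),np.sin(.268)
go(647+4.5*c,-171+4.5*s,62,np.pi/2+.268)
```

```text
delta [ 1.4  0.4 15.8] turn -0.025623777790214033 time 31.8
```

apply_moves(
  rows=[
    {"delta_pos": [0, 0.5, 8], "turn": 0},
    {"delta_pos": [0, 0.5, 14], "turn": 0},
    {"delta_pos": [0, 0.5, 16], "turn": 0},
    {"delta_pos": [0, 0.5, 16], "turn": 0},
    {"delta_pos": [0, 0.5, 16], "turn": 0},
  ],
)

```text
time: 32.42
tool_pos: [0.6517, -0.171, 0.0626]
ee_rot: [-3.14, 0.0, 1.838]
wrist_force: [-5.9, -2.2, 3.9]
width: 0.0607
```

apply_moves(
  rows=[
    {"delta_pos": [0, 0, 0], "turn": 0},
    {"delta_pos": [0, 0, 0], "turn": 0},
    {"delta_pos": [0, -4, 0], "turn": 0},
    {"delta_pos": [0, -4, 0], "turn": 0},
    {"delta_pos": [0, -4, -20], "turn": 0},
    {"delta_pos": [0, -4, -80], "turn": 0},
    {"delta_pos": [0, -4, -125], "turn": 0},
    {"delta_pos": [0, -4, -125], "turn": 0},
    {"delta_pos": [0, -4, -125], "turn": 0},
  ],
  hand=94,
)

```text
time: 33.55
tool_pos: [0.6488, -0.1715, 0.1871]
ee_rot: [3.141, 0.0, 1.839]
wrist_force: [-0.8, -0.2, -0.8]
width: 0.0943
```

Run:
```python
from h import *
cm=wcm(); im=robot.snapshot('wrist'); cv2.imwrite('pics/w18.png',cv2.resize(im[100:330,180:500],None,fx=2.5,fy=2.5,interpolation=cv2.INTER_CUBIC)[:,:,::-1])
q=(.647,-.171,.268)
print('rim',(proj(cm,[*q[:2],.1])-[180,100])*2.5,'jaw14',((proj(cm,tf(q,PARTS[2][1::2]+[.014,0,0]))-[180,100])*2.5).round().tolist())
survey()
go(358.2,-292.2,180,np.pi/2+.268)
```

```text
rim [[345.73656268 251.5959782 ]] jaw14 [[392.0, 272.0], [394.0, 149.0], [423.0, 272.0], [426.0, 149.0]]
orange [259. 122.] 734 xy mm [650.9 189.5] err 0.32
green [396. 120.] 414 xy mm [ 649.3 -168.1] err 0.59
green [491. 122.] 434 xy mm [ 635.3 -400.8] err 0.52
green [198. 192.] 497 xy mm [472.6 337.2] err 0.2
green [450. 234.] 477 xy mm [ 358.2 -293.6] err 0.21
purple [176. 119.] 1070 xy mm [668.7 373.8] err 0.76
purple [328. 116.] 628 xy mm [664.7   6.5] err 0.26
delta [ -40.  -311.4    5.3] turn -0.010952471775592157 time 33.65
```

View pics/w18.png

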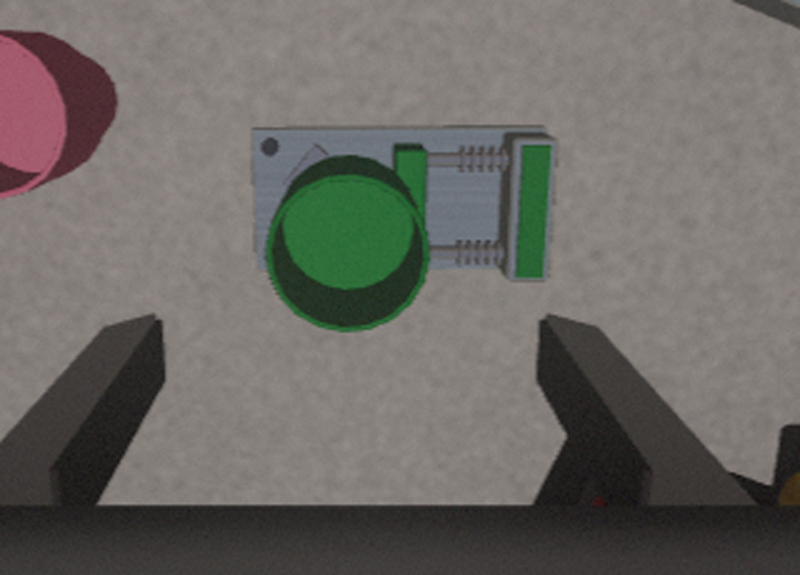

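apply_moves(
  rows=[
    {"delta_pos": [-41, -311.6, 5], "turn": 0},
    {"delta_pos": [-41, -311.6, 5], "turn": 0},
    {"delta_pos": [-41, -311.6, 5], "turn": 0},
    {"delta_pos": [-41, -311.6, 5], "turn": 0},
    {"delta_pos": [-41, -311.6, 5], "turn": 0},
    {"delta_pos": [-41, -311.6, 5], "turn": 0},
    {"delta_pos": [-41, -311.6, 5], "turn": 0},
    {"delta_pos": [-41, -311.6, 5], "turn": 0},
    {"delta_pos": [-41, -311.6, 5], "turn": 0},
  ],
)

```text
time: 34.78
tool_pos: [0.3601, -0.2929, 0.1811]
ee_rot: [-3.142, -0.001, 1.841]
wrist_force: [0.0, 0.3, 1.4]
width: 0.0941
```

Run:
```python
from h import *
im=robot.snapshot('wrist'); cv2.imwrite('pics/w19.png',im[:,:,::-1])
print('rim pred',proj(wcm(),[.3582,-.293,.094]))
go(358.2,-293,56,np.pi/2+.268)
```

```text
rim pred [[318.30631875 201.22672164]]
delta [  0.4  -1.7 125.2] turn 0.10384818420947617 time 34.83
```

View pics/w19.png

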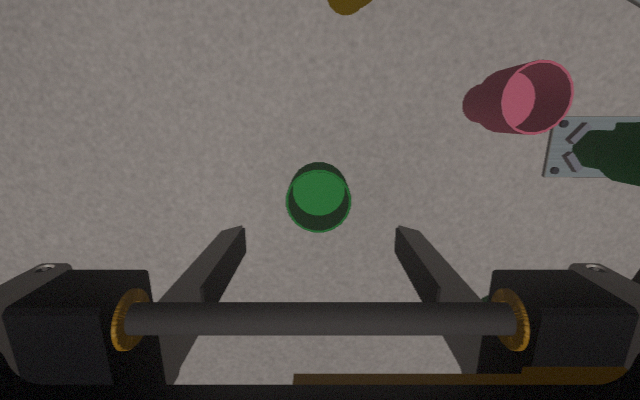

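apply_moves(
  rows=[
    {"delta_pos": [1.6, -1.5, 60], "turn": 0},
    {"delta_pos": [1.6, -1.5, 110], "turn": 0},
    {"delta_pos": [1.6, -1.5, 125], "turn": 0},
    {"delta_pos": [1.6, -1.5, 125], "turn": 0},
    {"delta_pos": [1.6, -1.5, 125], "turn": 0},
  ],
)

```text
time: 35.45
tool_pos: [0.3587, -0.2937, 0.0589]
ee_rot: [3.139, 0.004, 1.839]
wrist_force: [0.7, 0.1, -0.3]
width: 0.0939
```

apply_moves(
  rows=[
    {"delta_pos": [0, 0, 0], "turn": 0},
    {"delta_pos": [0, 0, 0], "turn": 0},
    {"delta_pos": [0, 0, 0], "turn": 0},
    {"delta_pos": [0, 0, 0], "turn": 0},
    {"delta_pos": [0, 0, 0], "turn": 0},
    {"delta_pos": [0, 0, -50], "turn": 0},
    {"delta_pos": [0, 0, -110], "turn": 0},
    {"delta_pos": [0, 0, -130], "turn": 0},
    {"delta_pos": [0, 0, -130], "turn": 0},
  ],
  hand=50,
)

```text
time: 36.58
tool_pos: [0.3579, -0.2931, 0.1881]
ee_rot: [3.14, 0.003, 1.839]
wrist_force: [0.5, 0.7, -1.9]
width: 0.0597
```

Run:
```python
from h import *
go(647.6,-171,186,np.pi/2+.268)
```

```text
delta [ 41.1 311.7   2.6] turn -0.012214492265542479 time 36.58
```

apply_moves(
  rows=[
    {"delta_pos": [41.1, 313, 0], "turn": 0},
    {"delta_pos": [41.1, 313, 0], "turn": 0},
    {"delta_pos": [41.1, 313, 0], "turn": 0},
    {"delta_pos": [41.1, 313, 0], "turn": 0},
    {"delta_pos": [41.1, 313, 0], "turn": 0},
    {"delta_pos": [41.1, 313, 0], "turn": 0},
    {"delta_pos": [41.1, 313, 0], "turn": 0},
    {"delta_pos": [41.1, 313, 0], "turn": 0},
    {"delta_pos": [41.1, 313, 0], "turn": 0},
  ],
)

```text
time: 37.7
tool_pos: [0.6471, -0.1709, 0.1874]
ee_rot: [3.141, 0.001, 1.837]
wrist_force: [0.1, 0.4, -0.7]
width: 0.0597
```

Run:
```python
from h import *
go(647.8,-171,112,np.pi/2+.268)
im=robot.snapshot('wrist'); cv2.imwrite('pics/w20.png',im[:,:,::-1])
```

```text
delta [-0.3  0.6 75.4] turn -0.10611345640668851 time 37.7
```

View pics/w20.png

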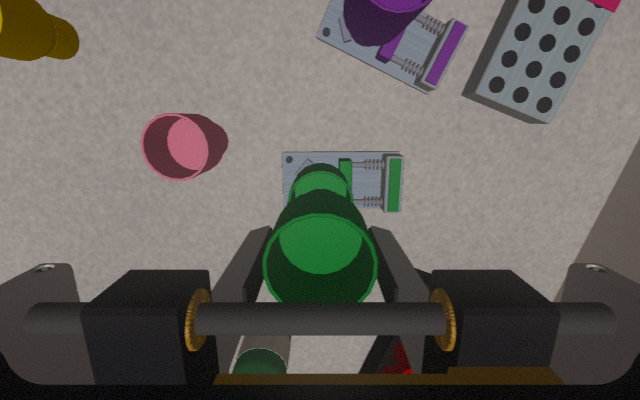

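Aligned (both at column ≈320). Lowering, releasing.

apply_moves(
  rows=[
    {"delta_pos": [-0.3, 0.5, 30], "turn": 0},
    {"delta_pos": [-0.3, 0.5, 50], "turn": 0},
    {"delta_pos": [-0.3, 0.5, 66], "turn": 0},
    {"delta_pos": [-0.3, 0.5, 74], "turn": 0},
    {"delta_pos": [-0.3, 0.5, 75.5], "turn": 0},
    {"delta_pos": [-0.3, 0.5, 75.5], "turn": 0},
    {"delta_pos": [-0.3, 0.5, 75.5], "turn": 0},
  ],
)

```text
time: 38.62
tool_pos: [0.6487, -0.1704, 0.1124]
ee_rot: [3.141, 0.001, 1.838]
wrist_force: [-3.9, -0.1, 6.2]
width: 0.0597
```

apply_moves(
  rows=[
    {"delta_pos": [0, 0, 0.5], "turn": 0},
    {"delta_pos": [0, 0, 0.5], "turn": 0},
    {"delta_pos": [0, 0, 0.5], "turn": 0},
    {"delta_pos": [0, 0, 0], "turn": 0},
    {"delta_pos": [0, 0, -20], "turn": 0},
    {"delta_pos": [0, 0, -80], "turn": 0},
    {"delta_pos": [0, 0, -110], "turn": 0},
    {"delta_pos": [0, 0, -110], "turn": 0},
  ],
  hand=94,
)

```text
time: 39.62
tool_pos: [0.6505, -0.1707, 0.2269]
ee_rot: [3.133, 0.006, 1.839]
wrist_force: [-0.2, -0.3, -0.9]
width: 0.0942
```

Run:
```python
from h import *
im=robot.snapshot('wrist'); cv2.imwrite('pics/w21.png',im[:,:,::-1])
print('rim pred',proj(wcm(),[.6476,-.171,.150]))
im=robot.snapshot('scene'); cv2.imwrite('pics/s21.png',im[:,:,::-1])
survey()
go(472.6,337.1,225,np.pi/2+.268)
```

```text
rim pred [[317.57252973 205.87189007]]
orange [259. 122.] 737 xy mm [650.8 189.5] err 0.33
green [397. 118.] 544 xy mm [ 651.7 -169.5] err 0.46
green [491. 123.] 437 xy mm [ 635.3 -401.8] err 0.52
green [198. 192.] 497 xy mm [472.6 337.2] err 0.2
purple [176. 120.] 1075 xy mm [657.9 397.7] err 0.81
purple [328. 116.] 630 xy mm [664.5   6. ] err 0.26
delta [535.3 -35.1  -4.8] turn -0.011980544386987585 time 39.77
```

View pics/w21.png

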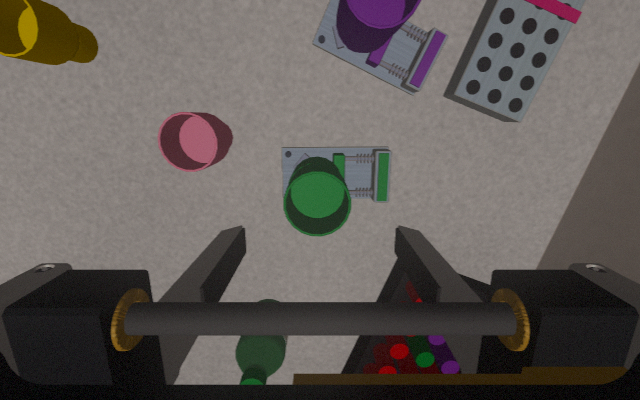

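View pics/s21.png

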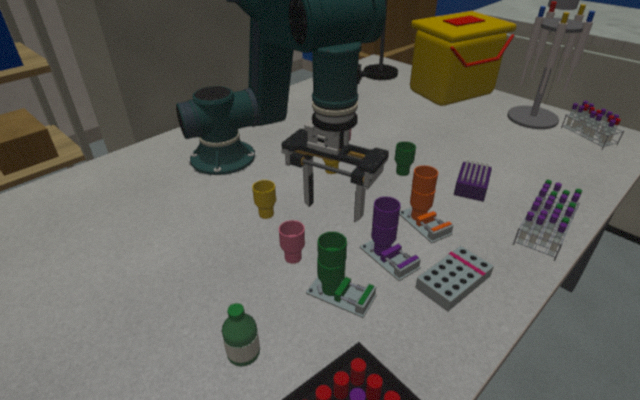

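apply_moves(
  rows=[
    {"delta_pos": [535.3, -35.1, -5], "turn": 0},
    {"delta_pos": [535.3, -35.1, -5], "turn": 0},
    {"delta_pos": [535.3, -35.1, -5], "turn": 0},
    {"delta_pos": [535.3, -35.1, -5], "turn": 0},
    {"delta_pos": [535.3, -35.1, -5], "turn": 0},
    {"delta_pos": [535.3, -35.1, -5], "turn": 0},
    {"delta_pos": [535.3, -35.1, -5], "turn": 0},
    {"delta_pos": [535.3, -35.1, -5], "turn": 0},
    {"delta_pos": [535.3, -35.1, -5], "turn": 0},
    {"delta_pos": [535.3, -35.1, 46], "turn": 0},
    {"delta_pos": [535.3, -35.1, 46], "turn": 0},
    {"delta_pos": [535.3, -35.1, 46], "turn": 0},
  ],
)

```text
time: 41.28
tool_pos: [0.4733, 0.3364, 0.175]
ee_rot: [-3.141, 0.0, 1.838]
wrist_force: [0.9, 0.1, 0.2]
width: 0.0943
```

Run:
```python
from h import *
im=robot.snapshot('wrist'); cv2.imwrite('pics/w22.png',im[:,:,::-1])
print('rim pred',proj(wcm(),[.4726,.3371,.094]))
go(472.6,337.1,56,np.pi/2+.268)
```

```text
rim pred [[318.38285856 202.27376208]]
delta [  0.7  -1.7 120.5] turn -0.06696582655759398 time 41.33
```

View pics/w22.png

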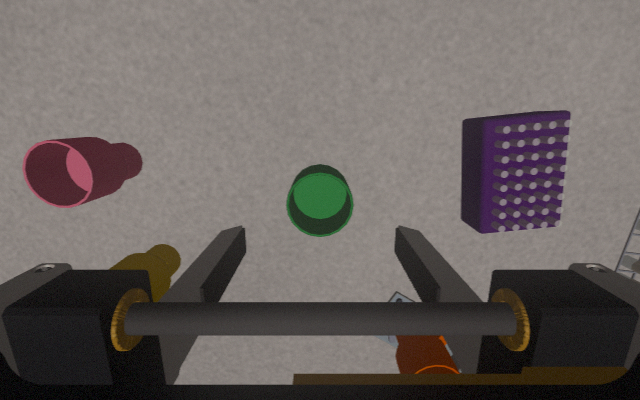

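apply_moves(
  rows=[
    {"delta_pos": [0.5, -0.5, 60], "turn": 0},
    {"delta_pos": [0.5, -0.5, 105], "turn": 0},
    {"delta_pos": [0.5, -0.5, 120], "turn": 0},
    {"delta_pos": [0.5, -0.5, 120], "turn": 0},
    {"delta_pos": [0.5, -0.5, 120], "turn": 0},
  ],
)

```text
time: 41.95
tool_pos: [0.4746, 0.3382, 0.0582]
ee_rot: [3.136, -0.002, 1.838]
wrist_force: [0.5, -0.3, 0.3]
width: 0.0938
```

apply_moves(
  rows=[
    {"delta_pos": [0, 0, 0], "turn": 0},
    {"delta_pos": [0, 0, 0], "turn": 0},
    {"delta_pos": [0, 0, 0], "turn": 0},
    {"delta_pos": [0, 0, 0], "turn": 0},
    {"delta_pos": [0, 0, 0], "turn": 0},
    {"delta_pos": [0, 0, -50], "turn": 0},
    {"delta_pos": [0, 0, -110], "turn": 0},
    {"delta_pos": [0, 0, -170], "turn": 0},
    {"delta_pos": [0, 0, -192], "turn": 0},
    {"delta_pos": [0, 0, -192], "turn": 0},
    {"delta_pos": [0, 0, -192], "turn": 0},
  ],
  hand=50,
)

```text
time: 43.32
tool_pos: [0.4719, 0.3368, 0.2446]
ee_rot: [-3.138, 0.001, 1.839]
wrist_force: [0.3, 0.4, -0.9]
width: 0.0609
```

Run:
```python
from h import *
go(647.8,-171,245,np.pi/2+.268)
im=robot.snapshot('wrist'); cv2.imwrite('pics/w23.png',im[:,:,::-1])
survey()
```

```text
delta [-536.2   35.3   -0. ] turn -0.015496858103476315 time 43.33
orange [259. 122.] 739 xy mm [650.9 189.5] err 0.33
green [400. 115.] 528 xy mm [ 661.2 -177.2] err 0.45
green [492. 122.] 382 xy mm [ 635.1 -400.8] err 0.71
green [180. 184.] 413 xy mm [492.2 390.1] err 0.52
purple [177. 120.] 1122 xy mm [649.8 402.3] err 0.79
purple [328. 116.] 623 xy mm [664.5   6.5] err 0.28
```

View pics/w23.png

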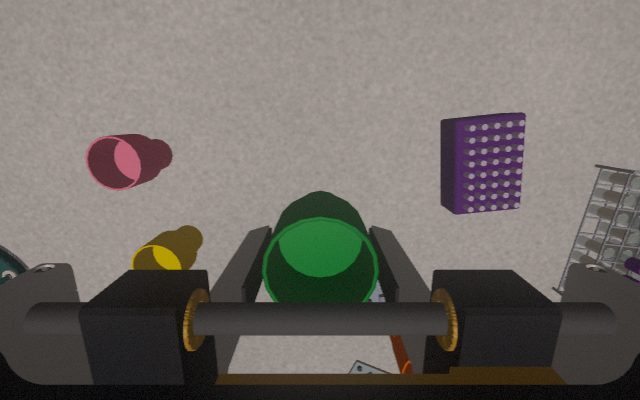

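apply_moves(
  rows=[
    {"delta_pos": [-536.2, 36, 0], "turn": 0},
    {"delta_pos": [-536.2, 36, 0], "turn": 0},
    {"delta_pos": [-536.2, 36, 0], "turn": 0},
    {"delta_pos": [-536.2, 36, 0], "turn": 0},
    {"delta_pos": [-536.2, 36, 0], "turn": 0},
    {"delta_pos": [-536.2, 36, 0], "turn": 0},
    {"delta_pos": [-536.2, 36, 0], "turn": 0},
    {"delta_pos": [-536.2, 36, 0], "turn": 0},
    {"delta_pos": [-536.2, 36, 0], "turn": 0},
    {"delta_pos": [-536.2, 36, 0], "turn": 0},
    {"delta_pos": [-536.2, 36, 0], "turn": 0},
    {"delta_pos": [-536.2, 36, 0], "turn": 0},
    {"delta_pos": [-536.2, 36, 0], "turn": 0},
    {"delta_pos": [-536.2, 36, 0], "turn": 0},
  ],
)

```text
time: 45.18
tool_pos: [0.6491, -0.1695, 0.2474]
ee_rot: [3.141, 0.0, 1.84]
wrist_force: [-0.3, -0.4, -1.8]
width: 0.0606
```

Run:
```python
from h import *
go(647.8,-171,162,np.pi/2+.268)
im=robot.snapshot('wrist'); cv2.imwrite('pics/w24.png',im[:,:,::-1])
im=robot.snapshot('scene'); cv2.imwrite('pics/s24.png',im[:,:,::-1])
```

```text
delta [-1.1 -1.7 85.4] turn 0.054505626677587786 time 45.17
```

View pics/w24.png

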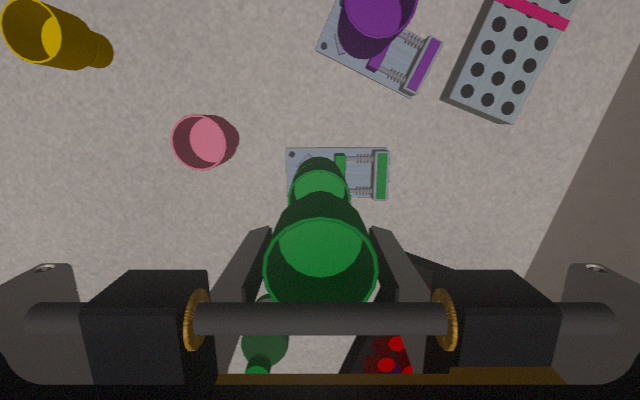

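Held pot (col 321) is aligned over the stack (col 320). The picture-viewing limit is reached, so from here I check by fits and force.

apply_moves(
  rows=[
    {"delta_pos": [-1.0, -1.2, 35], "turn": 0},
    {"delta_pos": [-1.0, -1.2, 60], "turn": 0},
    {"delta_pos": [-1.0, -1.2, 75], "turn": 0},
    {"delta_pos": [-1.0, -1.2, 84], "turn": 0},
    {"delta_pos": [-1.0, -1.2, 85], "turn": 0},
    {"delta_pos": [-1.0, -1.2, 85], "turn": 0},
    {"delta_pos": [-1.0, -1.2, 85], "turn": 0},
  ],
)

```text
time: 46.15
tool_pos: [0.6487, -0.1718, 0.163]
ee_rot: [3.14, 0.001, 1.839]
wrist_force: [0.1, -0.1, -1.2]
width: 0.0603
```

apply_moves(
  rows=[
    {"delta_pos": [0, 0, 0.7], "turn": 0},
    {"delta_pos": [0, 0, 0.7], "turn": 0},
    {"delta_pos": [0, 0, 0.7], "turn": 0},
  ],
)

```text
time: 46.52
tool_pos: [0.6485, -0.1717, 0.1617]
ee_rot: [3.141, 0.0, 1.839]
wrist_force: [0.2, -0.1, 0.4]
width: 0.0603
```

apply_moves(
  rows=[
    {"delta_pos": [0, 0, 0], "turn": 0},
    {"delta_pos": [0, 0, 0], "turn": 0},
    {"delta_pos": [0, 0, 0], "turn": 0},
    {"delta_pos": [0, 0, 0], "turn": 0},
    {"delta_pos": [0, 0, -20], "turn": 0},
    {"delta_pos": [0, 0, -80], "turn": 0},
    {"delta_pos": [0, 0, -110], "turn": 0},
    {"delta_pos": [0, 0, -110], "turn": 0},
    {"delta_pos": [0, 0, -110], "turn": 0},
  ],
  hand=94,
)

```text
time: 47.65
tool_pos: [0.6478, -0.1716, 0.2692]
ee_rot: [-3.139, -0.002, 1.838]
wrist_force: [-0.5, 0.1, -0.0]
width: 0.0937
```

```bash
cat >> h.py <<'E'
def stack(cm,im,col,q0,n,box):
    "fit x,y of n nested pots seated, returns fit and error with different heights"
    from functools import reduce
    m=mask(im,col)[box[1]:box[3],box[0]:box[2]]>0
E
python3 - <<'E'
from h import *
o=robot.get_obs(); im=robot.snapshot('wrist'); np.save('w25.npy',im); cm=wcm(o)
m=mask(im,'green'); 
# rim visible: top-pot blob around predicted
for z in (.2,.156): print('rim pred z',z,proj(cm,[.6476,-.171,z]).round(1))
n,l,st,c=cv2.connectedComponentsWithStats(m)
print([(st[i].tolist(),c[i].round(1).tolist()) for i in range(1,n) if st[i,4]>150])
a=np.linspace(0,2*np.pi,90)
for z0 in (.106,.112,.12,.056):
    r=proj(cm,np.c_[.6476+.03*np.cos(a),-.171+.03*np.sin(a),np.full(90,z0+.094)]); print(z0,'rim box',r.min(0).round(1),r.max(0).round(1))
E
```

```text
rim pred z 0.2 [[320.3 206.8]]
rim pred z 0.156 [[320.3 194.3]]
[([287, 151, 70, 91, 4433], [322.0, 198.7]), ([375, 151, 11, 44, 388], [380.2, 172.3]), ([409, 335, 20, 13, 210], [418.7, 340.6]), ([248, 336, 42, 34, 906], [266.0, 349.6])]
0.106 rim box [285.  171.8] [355.6 239.7]
0.112 rim box [284.1 173.1] [356.4 242.4]
0.12 rim box [283.  174.9] [357.6 246.2]
0.056 rim box [290.6 163.2] [350.1 221.1]
```

Run:
```python
from h import *
go(330,-150,280,np.pi/2+.268)
```

```text
delta [ 104.7 -300.6  -10.3] turn -0.013524417043632232 time 47.7
```

apply_moves(
  rows=[
    {"delta_pos": [105, -300, -10], "turn": 0},
    {"delta_pos": [105, -300, -10], "turn": 0},
    {"delta_pos": [105, -300, -10], "turn": 0},
    {"delta_pos": [105, -300, -10], "turn": 0},
    {"delta_pos": [105, -300, -10], "turn": 0},
    {"delta_pos": [105, -300, -10], "turn": 0},
    {"delta_pos": [105, -300, -10], "turn": 0},
    {"delta_pos": [105, -300, -10], "turn": 0},
    {"delta_pos": [105, -300, -10], "turn": 0},
  ],
)

```text
time: 48.82
tool_pos: [0.332, -0.1499, 0.2805]
ee_rot: [-3.14, -0.002, 1.84]
wrist_force: [0.6, -0.7, -0.4]
width: 0.0942
```

```bash
cat > chk.py <<'E'
from h import *
C={'orange':(.6388,.1785,2,-.284),'purple':(.6508,.007,2,-.17),'green':(.6475,-.171,3,.268)}
for n in ('top','scene'):
    im=robot.snapshot(n); cm=robot.camera_model(n)
    cv2.imwrite(f'pics/end_{n}.png',im[:,:,::-1])
    for col,(x,y,k,th) in C.items():
        pz=np.array([proj(cm,[x,y,z])[0] for z in (0,.25)]); lo=(pz.min(0)-30).astype(int).clip(0); hi=pz.max(0).astype(int)+30; hi=np.minimum(hi,[640,400])
        box=(lo[0],lo[1],hi[0],hi[1]); m=mask(im,col)[box[1]:box[3],box[0]:box[2]]>0
        q0=np.array([x,y]); 
        # exclude clip jaw/strip: pixels in the projected jaw/block hull not in stack
        jaw=clipsil(cm,(x,y,th),box,[PARTS[2]+[.014,0,0],PARTS[1]])>.01
        def S_(q,dz):
            s=0
            for i in range(k): s=np.maximum(s,sil(cm,q[0],q[1],.006+.05*i+(dz if i==k-1 else 0),box))
            return s
        for dz in (-.05,-.01,-.005,0,.005,.01,.02):
            f=lambda q:(np.abs(S_(q,dz)-m)*(~jaw|(S_(q,dz)>.5))).sum()/m.sum()
            r=minimize(f,q0,method='Nelder-Mead',options=dict(initial_simplex=[q0,q0+[.006,0],q0+[0,.006]],xatol=3e-4,fatol=1e-4))
            print(n,col,'top pot dz',dz,'err',round(r.fun,3),'off mm',((r.x-q0)*1e3).round(1))
survey()
E
python3 chk.py
```

```text
top orange top pot dz -0.05 err 0.128 off mm [10.5 10.5]
top orange top pot dz -0.01 err 0.03 off mm [1.4 3.5]
top orange top pot dz -0.005 err 0.036 off mm [0.6 2.6]
top orange top pot dz 0 err 0.05 off mm [-0.2  2.2]
top orange top pot dz 0.005 err 0.069 off mm [-1.4  1.1]
top orange top pot dz 0.01 err 0.085 off mm [-2.8  0.4]
top orange top pot dz 0.02 err 0.122 off mm [-6.  -1.6]
top purple top pot dz -0.05 err 0.119 off mm [12.4 -0.8]
top purple top pot dz -0.01 err 0.061 off mm [ 3.1 -1.1]
top purple top pot dz -0.005 err 0.074 off mm [ 2.3 -0.9]
top purple top pot dz 0 err 0.092 off mm [ 1.8 -0.9]
top purple top pot dz 0.005 err 0.111 off mm [ 0.4 -1.1]
top purple top pot dz 0.01 err 0.133 off mm [-0.9 -1. ]
top purple top pot dz 0.02 err 0.171 off mm [-3.  -0.7]
top green top pot dz -0.05 err 0.255 off mm [12.8 -6.3]
top green top pot dz -0.01 err 0.263 off mm [ 3.4 -0.4]
top green top pot dz -0.005 err 0.28 off mm [2.5 0.6]
top green top pot dz 0 err 0.301 off mm [1.4 1.1]
top green top pot dz 0.005 err 0.32 off mm [-0.6  1.8]
top green top pot dz 0.01 err 0.342 off mm [-1.
[... 900 characters left out ...]
t dz -0.05 err 0.205 off mm [-24.1  26.5]
scene green top pot dz -0.01 err 0.061 off mm [-3.7  4.7]
scene green top pot dz -0.005 err 0.067 off mm [-0.4  1.9]
scene green top pot dz 0 err 0.09 off mm [ 3.5 -1.2]
scene green top pot dz 0.005 err 0.114 off mm [ 6.8 -4.5]
scene green top pot dz 0.01 err 0.14 off mm [11.2 -8.2]
scene green top pot dz 0.02 err 0.197 off mm [ 13.4 -10.7]
orange [259. 122.] 737 xy mm [650.9 189.5] err 0.33
green [402. 112.] 718 xy mm [ 672.7 -182.9] err 0.48
green [491. 122.] 390 xy mm [ 634.5 -402. ] err 0.67
green [391. 352.] 343 xy mm [  73.6 -140.4] err 1.09
purple [176. 119.] 1077 xy mm [659.  405.3] err 0.81
purple [328. 116.] 626 xy mm [664.5   6.5] err 0.26
```

Run:
```python
from bench import robot
print(robot.get_obs()['time'],robot.get_obs()['wrist_force']); print(robot.close_job())
```

```text
48.975 [ 0.38835658 -0.84637599 -0.56961025]
the job is handed in; nothing more can be done
None
```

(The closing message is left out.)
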